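# Line the sample bottles up by height

### The job

Take the four containers standing between the pH meter and the laptop and stand them upright on the four rubber pads of the aluminium strip at the left, one centred on each pad, in order of height: the tallest on the pad next to the upright steel pin, and so on down to the shortest at the far end. Do not knock any of them over.

Things in the scene. Friction and masses are not known exactly. Their poses are not given: they have to be found in the camera images.
- vial_mid (a point): shortest container: brown glass vial with a black cap, 28 mm across, 50 mm tall (straight body up to about 40 mm, cap 16 mm across). Stands on the worktop at the robot's right. Point half-way up, on its axis; z along the axis, up. Round, so any grasp direction serves. Centre 25 mm above its foot.
- dropper_mid (a point): second shortest: small white bottle with a black cap, 28 mm across, 60 mm tall (body up to about 48 mm, cap 16 mm across). Stands on the worktop at the robot's right. Point half-way up, on its axis; z along the axis, up. Round, so any grasp direction serves. Centre 30 mm above its foot.
- flacon_mid (a point): second tallest: blue bottle with a white cap, 38 mm across, 78 mm tall (body up to about 60 mm, cap 22 mm across). Stands on the worktop at the robot's right. Point half-way up, on its axis; z along the axis, up. Round, so any grasp direction serves. Centre 39 mm above its foot.
- tube_mid (a point): tallest: slender white self-standing tube with a blue screw cap, 104 mm tall, body 28 mm across up to 90 mm, cap 34 mm across above that. Stands on the worktop at the robot's right. Point half-way up, on its axis; z along the axis, up. Round, so any grasp direction serves. Centre 52 mm above its foot; best gripped by its cap, 90 to 104 mm above its foot, since lower down many a palm meets its top.
- pad_a: round dark rubber pad, 44 mm across and 3 mm thick, fixed on the flat aluminium strip at the robot's left; origin at the centre of its underside, its top is 7 mm above the worktop. Four alike, 56 mm apart centre to centre in a straight row; which letter is which place in the row varies, and so does the direction of the row
- pad_b: round dark rubber pad, 44 mm across and 3 mm thick, fixed on the flat aluminium strip at the robot's left; origin at the centre of its underside, its top is 7 mm above the worktop. Four alike, 56 mm apart centre to centre in a straight row; which letter is which place in the row varies, and so does the direction of the row
- pad_c: round dark rubber pad, 44 mm across and 3 mm thick, fixed on the flat aluminium strip at the robot's left; origin at the centre of its underside, its top is 7 mm above the worktop. Four alike, 56 mm apart centre to centre in a straight row; which letter is which place in the row varies, and so does the direction of the row
- pad_d: round dark rubber pad, 44 mm across and 3 mm thick, fixed on the flat aluminium strip at the robot's left; origin at the centre of its underside, its top is 7 mm above the worktop. Four alike, 56 mm apart centre to centre in a straight row; which letter is which place in the row varies, and so does the direction of the row
- pin: upright steel pin, 12 mm across, 40 mm tall, on the strip in line with the pads, 40 mm from the centre of the last pad at either end of the row (a flat screw head at the other). Origin at its foot, 4 mm over the worktop. On the way from the containers to the strip: stirrer and pH meter, 0.1 m high, and from 0.5 m ahead of the robot on, above them, an electrode arm reaching 0.33 m
Mind the look-alikes: they are no part of the job. Leave any green or pink look-alike of the part that bears vial_mid alone.

How it is judged (in metres and radians):
At the end, for the whole second after the job is handed in: Each container stands upright (within 0.1 rad) and at rest on a pad of the strip, its axis within 12 mm of the pad's centre; counted from the pin the order is tube, blue bottle, white bottle, brown vial (tallest to shortest) ((horizontal distance between vial_mid and pad_a below 0.012 m or horizontal distance between vial_mid and pad_b below 0.012 m or horizontal distance between vial_mid and pad_c below 0.012 m or horizontal distance between vial_mid and pad_d below 0.012 m) and horizontal distance between vial_mid and pin between 0.18 and 0.236 m and angle between each of vial_mid, dropper_mid, flacon_mid, tube_mid's own z axis and vertical below 0.1 rad and height (world z) of vial_mid between 0.028 and 0.036 m and linear speed of each of vial, dropper, flacon, tube below 0.01 m/s and (horizontal distance between dropper_mid and pad_a below 0.012 m or horizontal distance between dropper_mid and pad_b below 0.012 m or horizontal distance between dropper_mid and pad_c below 0.012 m or horizontal distance between dropper_mid and pad_d below 0.012 m) and horizontal distance between dropper_mid and pin between 0.124 and 0.18 m and height (world z) of dropper_mid between 0.033 and 0.041 m and (horizontal distance between flacon_mid and pad_a below 0.012 m or horizontal distance between flacon_mid and pad_b below 0.012 m or horizontal distance between flacon_mid and pad_c below 0.012 m or horizontal distance between flacon_mid and pad_d below 0.012 m) and horizontal distance between flacon_mid and pin between 0.068 and 0.124 m and height (world z) of flacon_mid between 0.042 and 0.05 m and (horizontal distance between tube_mid and pad_a below 0.012 m or horizontal distance between tube_mid and pad_b below 0.012 m or horizontal distance between tube_mid and pad_c below 0.012 m or horizontal distance between tube_mid and pad_d below 0.012 m) and horizontal distance between tube_mid and pin between 0.02 and 0.068 m and height (world z) of tube_mid between 0.055 and 0.063 m); the robot touches nothing.
It fails at once if a container is knocked over (angle between any of vial_mid, dropper_mid, flacon_mid, tube_mid's own z axis and vertical above 1 rad).
It also fails if it takes over 138 s, if anything falls off the work surface, if the arm or the gripper's body presses on something with over 40 N, if the wrist force passes 120 N, or if a joint passes its speed limit or range.

### The arm

A 7-joint arm with a two-finger parallel gripper is mounted at the origin on a cart in front of the work surface, level with it; the furniture and walls round the work are solid. World frame = base frame: x ahead of the robot, y to its left, z up, the work surface at z = 0. Lengths are in mm, angles in rad, forces in N, time in s.
With the tool pointing down it reaches from about 425 to 975 mm from the base axis. Payload 16.7 kg.
Tool frame: the origin (TCP) lies on the centre line of the jaws, within the pads' length; the fingertips stand 17 mm ahead of it and the grasp point (between the pads) lies 2 mm behind it; z points along the fingers, y is the line along which they close (so a half turn about z gives the same grasp; the last joint's range is limited). The gripper opens to 85 mm and grips with 20 to 120 N. Pads are 22 mm wide; open, the fingers measure 114 mm over their backs; the gripper's body (76 mm by 85 mm) begins 54 mm behind the grasp point. The pads swing forward as they close: fully open they stand 13 mm farther back than shut.
Start: joints at [-1.492, 0.426, 0.074, 1.606, -0.034, 1.111, -0.067], TCP at [152.447, 657.523, 248.302] pointing down, gripper open.
Joint ranges: [-2.85, 2.85], [-0.5, 2.14], [-1.23, 1.37], [0.21, 2.46], [-1.02, 4.16], [0.16, 2.05], [-2.73, 2.73]. Speed limits (rad/s): [1.89, 1.89, 2.39, 2.39, 3.01, 3.01, 3.01].

### API

Orientations are given as a rotation vector (axis times angle).
In Python, from bench import * gives the robot as it stands.
- The arm moves only by the tool servo_tool, never from a script. Its argument "rows" is a list of rows, each an object with "grip": the gripper's target within -1 to 1 (fully open at 1, half-way at 0, shut at -1); "delta_pos": the shift along the world's x, y, z in mm, a list of three; "twist": the turn, a rotation vector about the world's x, y, z in degrees, a list of three. A call has 1 to 10 rows; each row shifts and turns the commanded pose from where the row before left it; what a row does not reach is not made up. A row lasts 1/8 s, in which the tool goes at most 62.5 mm and 10.7 degrees, less where a joint would pass 70% of its speed; a pose out of reach is approached as far as the arm can. A call is refused whole if a number of a shift passes 62.5 or a number of a turn 10.7, either way. A call with a gripper value outside its range is refused whole. The fingers move at their own pace and stop on an object; "force" is the grip in N (left out, the last holds). Time passes only in rows, so rows that do not move let the fingers close. It gives the time, the measured TCP pose, the force and the opening at its end, in the units of the state.
- get_obs(): the state, without advancing time (a new reading comes with each control period).
- read_camera(name): name is "scene" or "top" or "wrist"; returns the picture (420x560x3 uint8, blue, green, red); there is no depth.
- camera_info(name): a dict with "K" (3x3 intrinsics, pixels), "world_from_camera" (4x4, takes a point from camera to world coordinates). Camera axes: x right, y down, z forward; pixel columns grow to the right and rows downward; lengths in mm; the calibration is good to about 2 mm. The wrist camera is an equidistant fisheye: a pixel r from the principal point sees the ray r / f radians off the axis. A picture is of the moment at which its call begins: read the wrist's pose just before it. camera_info takes no time and is no camera call; for the wrist camera it gives the pose at the moment of the call.
- close_job(): hands the job in, once; it reports no verdict.
The state is a dict: "time_s": time; "joint_pos": joint angles; "dq": joint speeds; "tau": joint torques, N m; "tool_pos": TCP position; "tool_rot": TCP orientation; "force": force on the tool from outside, world axes, zero at the start; "moment": the same for the moment, N m; "opening": opening from 0.0 (shut) to 1.0 (fully open).
Only numpy, scipy, OpenCV 4.12 (cv2) and the standard library are available. Lean on these libraries where they do the work, as an engineer would, in place of code of your own. Each camera call takes 0.05 s, during which the arm holds its last target. There are 200 camera calls.

## Working session

There is one attempt and no reset: what is moved stays moved. The work goes in short steps, Python scripts to look and compute and a tool call to move; the robot and the scene stay as the last step left them, time stands still between calls to the robot, and variables do not carry over. Pictures are saved under pics/ and viewed, on a budget of 14 in all, crops included, one or two more only if the job needs it, and the job is handed in when it is done.

Besides the shell and the picture viewer there is one more tool, called after "Emit:" as name([rows], argument=value, ...), one row to a line, values as JSON. servo_tool: Moves the arm, as the interface text tells. Its arguments: {"type":"object","properties":{"rows":{"type":"array","items":{"type":"object","properties":{"grip":{"type":"number"},"delta_pos":{"type":"array","items":{"type":"number"}},"twist":{"type":"array","items":{"type":"number"}}}}},"force":{"type":"number"}},"required":["rows"]}

```bash
mkdir -p pics
python3 - <<'E'
from bench import *
import cv2
for n in ["scene","top"]:
    im=read_camera(n); cv2.imwrite(f"pics/{n}0.png",im)
    i=camera_info(n); print(n,i)
o=get_obs(); print(o['time_s'],o['tool_pos'],o['tool_rot'],o['opening'])
E
```

```text
scene {'K': array([[469.64008775,   0.        , 281.71613673],
       [  0.        , 469.64008775, 208.37811049],
       [  0.        ,   0.        ,   1.        ]]), 'world_from_camera': array([[ 4.27308140e-01, -5.16508783e-01,  7.42042068e-01,
        -4.74979332e+02],
       [-9.04022889e-01, -2.55227272e-01,  3.42930978e-01,
        -4.80342134e+02],
       [ 1.22625105e-02, -8.17360212e-01, -5.75996453e-01,
         8.20693938e+02],
       [ 0.00000000e+00,  0.00000000e+00,  0.00000000e+00,
         1.00000000e+00]])}
top {'K': array([[467.00138854,   0.        , 287.12791123],
       [  0.        , 467.00138854, 212.98581654],
       [  0.        ,   0.        ,   1.        ]]), 'world_from_camera': array([[-3.45344741e-04, -9.81764858e-01,  1.90099038e-01,
         2.63573143e+02],
       [-9.99919389e-01,  2.75182537e-03,  1.23952681e-02,
        -2.61350747e+01],
       [-1.26923579e-02, -1.90079434e-01, -9.81686667e-01,
         1.24631792e+03],
       [ 0.00000000e+00,  0.00000000e+00,  0.00000000e+00,
         1.00000000e+00]])}
0.1 [152.34203702 657.1794487  247.63432928] [-3.57015459e-01 -3.12115741e+00  2.00469391e-03] 0.9992528453460883
```

View pics/scene0.png

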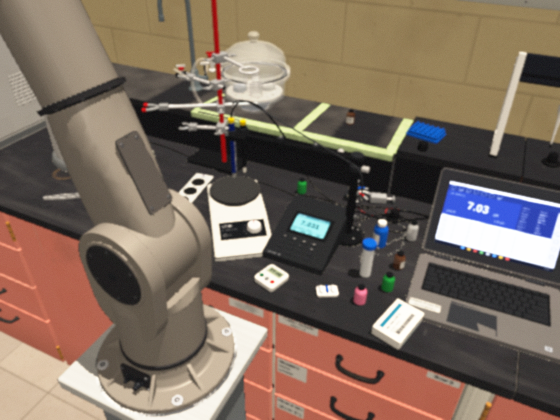

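View pics/top0.png

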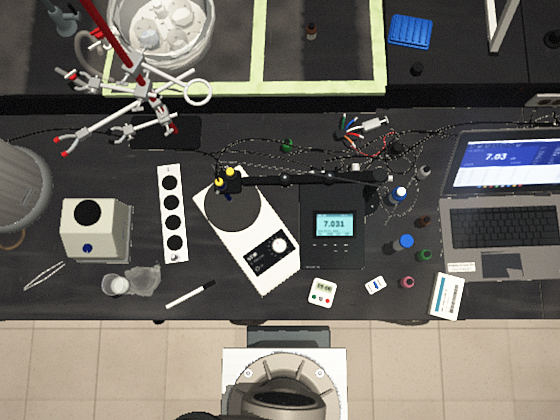

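Run:
```python
import cv2,numpy as np
t=cv2.imread("pics/top0.png")
a=cv2.resize(t[150:275,140:200],None,fx=4.6,fy=4.6,interpolation=cv2.INTER_CUBIC)
b=cv2.resize(t[150:275,375:445],None,fx=4.6,fy=4.6,interpolation=cv2.INTER_CUBIC)
cv2.imwrite("pics/c1.png",np.hstack([a,b]))
s=cv2.imread("pics/scene0.png")
a=cv2.resize(s[205:305,335:435],None,fx=4,fy=4,interpolation=cv2.INTER_CUBIC)
b=cv2.resize(s[150:250,155:255],None,fx=4,fy=4,interpolation=cv2.INTER_CUBIC)
cv2.imwrite("pics/c2.png",np.hstack([a,b]))
```

```text
(no output)
```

View pics/c1.png

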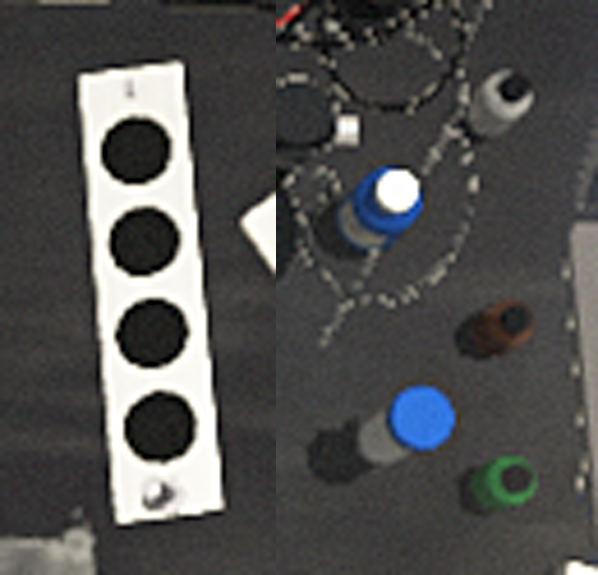

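View pics/c2.png

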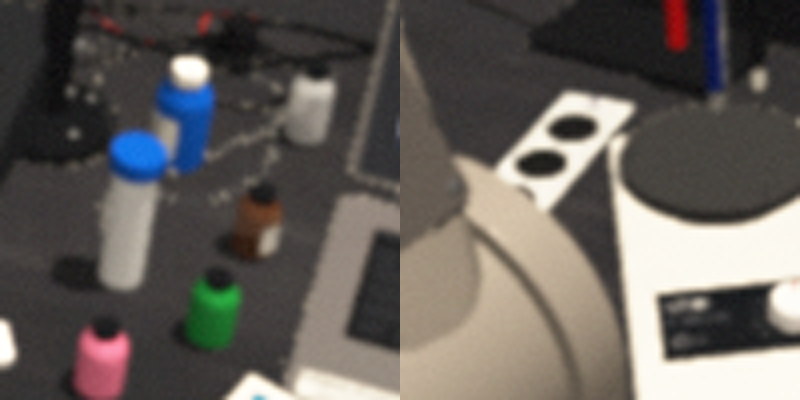

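```bash
cat > h.py <<'E'
import numpy as np,cv2
from bench import *
def ray(n,px,info=None):
    i=info or camera_info(n);K=i['K'];T=i['world_from_camera']
    d=np.array([(px[0]-K[0,2])/K[0,0],(px[1]-K[1,2])/K[1,1],1.])
    if n=='wrist':
        r=np.hypot(d[0],d[1]);d=np.array([d[0]/r*np.sin(r),d[1]/r*np.sin(r),np.cos(r)]) if r>1e-9 else np.array([0,0,1.])
    return T[:3,3],T[:3,:3]@d
def onz(n,px,z,info=None):
    o,d=ray(n,px,info);return o+d*(z-o[2])/d[2]
def tri(p1,p2):
    o1,d1=ray('top',p1);o2,d2=ray('scene',p2)
    s=np.linalg.lstsq(np.c_[d1,-d2],o2-o1,rcond=None)[0]
    a,b=o1+s[0]*d1,o2+s[1]*d2;return (a+b)/2,np.linalg.norm(a-b)
E
python3 - <<'E'
from h import *
np.set_printoptions(precision=1,suppress=True)
t=cv2.imread("pics/top0.png");g=cv2.cvtColor(t,cv2.COLOR_BGR2GRAY)
m=(g[150:275,150:200]<110).astype(np.uint8)
n,l,st,c=cv2.connectedComponentsWithStats(m)
for k in range(1,n):
    if 60<st[k,4]<400: p=c[k]+[150,150];print('pad',p,st[k,4],onz('top',p,7))
for k,p,z in [('pinbot',(174,257),20),('topmark',(168,169),5)]: print(k,onz('top',p,z))
C=dict(tube=((406.7,240.9),104,(369.7,241)),blue=((401.5,191.5),78,(382.5,221)),white=((427,168.9),60,(414.5,223)),vial=((426.7,219.3),50,(401,252.5)),green=((427,255.5),50,(390,273)),pink=((407,279),50,(361.5,286)))
for k,(p,z,s) in C.items(): print(k,onz('top',p,z),onz('scene',s,z))
print('post base scene',onz('scene',(350,240),10), 'arm end', [onz('top',p,330) for p in ((388,178),(230,180),(375,190),(375,168))])
print('laptop left edge',onz('top',(441,230),15),'base disk',onz('top',(381,174),5))
E
```

```text
pad [169.1 182.3] 169 [590.3 313.8   7. ]
pad [170.9 202. ] 178 [534.9 306.2   7. ]
pad [172.6 222. ] 180 [479.5 299.    7. ]
pad [174.3 242.3] 185 [424.4 291.7   7. ]
pinbot [383.7 287.5  20. ]
topmark [628.9 319.2   5. ]
tube [ 414.1 -305.3  104. ] [ 418.8 -303.2  104. ]
blue [ 545.1 -304.6   78. ] [ 547.8 -303.1   78. ]
white [ 610.2 -378.5   60. ] [ 602.2 -379.4   60. ]
vial [ 477.5 -372.9   50. ] [ 476.5 -374.4   50. ]
green [ 383.6 -368.3   50. ] [ 390.  -368.6   50. ]
pink [ 324.1 -314.5   50. ] [ 317.7 -320.4   50. ]
post base scene [ 516.3 -230.    10. ] arm end [array([ 512.5, -218.6,  330. ]), array([509.5, 101.4, 330. ]), array([ 487.6, -191.5,  330. ]), array([ 533.6, -193.1,  330. ])]
laptop left edge [ 454.8 -419.3   15. ] base disk [ 612.2 -268.2    5. ]
```

Emit:
servo_tool([
  {"delta_pos": [20, -36, 12], "twist": [0, 0, -2], "grip": 1},
  {"delta_pos": [30, -36, 12], "twist": [0, 0, -2], "grip": 1},
  {"delta_pos": [30, -36, 10], "twist": [0, 0, -2], "grip": 1},
  {"delta_pos": [30, -36, 10], "twist": [0, 0, -2], "grip": 1},
  {"delta_pos": [30, -36, 8], "twist": [0, 0, -2], "grip": 1},
  {"delta_pos": [35, -36, 8], "twist": [0, 0, -2], "grip": 1},
  {"delta_pos": [35, -36, 8], "twist": [0, 0, -2], "grip": 1},
  {"delta_pos": [35, -36, 8], "twist": [0, 0, -2], "grip": 1},
  {"delta_pos": [30, -36, 6], "twist": [0, 0, -2], "grip": 1},
  {"delta_pos": [25, -33, 0], "twist": [0, 0, -2], "grip": 1},
], force=40)

```text
time_s: 1.35
tool_pos: [453.5, 299.0, 330.6]
tool_rot: [0.896, 3.011, 0.001]
force: [-0.3, 0.2, -0.4]
opening: 1.0
```

Run:
```python
from h import *
np.set_printoptions(precision=2,suppress=True)
o=get_obs();print(o['time_s'],o['tool_pos'],o['tool_rot'],o['joint_pos'])
i=camera_info('wrist');im=read_camera('wrist');cv2.imwrite('pics/w1.png',im);print(i)
print(tri((440,195),(427,250)),tri((459,132),(447,172)))
```

```text
1.35 [453.54 298.99 330.64] [0.9  3.01 0.  ] [-1.03  0.14  0.37  1.82 -0.05  1.19  0.35]
{'K': array([[325.19,   0.  , 275.22],
       [  0.  , 325.19, 203.92],
       [  0.  ,   0.  ,   1.  ]]), 'world_from_camera': array([[  0.55,   0.79,   0.26, 386.02],
       [  0.84,  -0.52,  -0.17, 342.1 ],
       [  0.  ,   0.31,  -0.95, 454.43],
       [  0.  ,   0.  ,   0.  ,   1.  ]])}
(array([ 551.09, -425.8 ,   19.43]), np.float64(9.406288544866582)) (array([ 661.43, -422.1 ,  198.52]), np.float64(9.041966730551321))
```

View pics/w1.png

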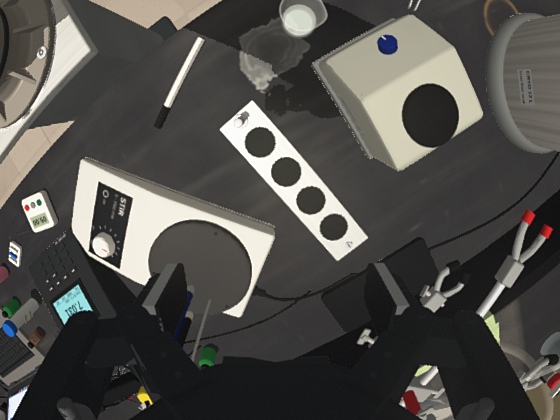

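Run:
```python
from h import *
np.set_printoptions(precision=1,suppress=True)
im=cv2.imread('pics/w1.png');i=camera_info('wrist')
g=cv2.cvtColor(im,cv2.COLOR_BGR2GRAY);m=(g[100:265,215:372]<110).astype(np.uint8)
n,l,st,c=cv2.connectedComponentsWithStats(m)
for k in range(1,n):
    if 400<st[k,4]<1400:print(c[k]+[215,100],st[k,4],onz('wrist',c[k]+[215,100],7,i))
a=cv2.resize(im[95:155,215:275],None,fx=6,fy=6,interpolation=cv2.INTER_CUBIC);b=cv2.resize(im[210:270,315:375],None,fx=6,fy=6,interpolation=cv2.INTER_CUBIC)
cv2.imwrite('pics/w1c.png',np.hstack([a,b]))
```

```text
[358.8 121.7] 587 [477.1 419.9   7. ]
[259.7 141.9] 704 [426.4 288.2   7. ]
[285.7 171.4] 677 [481.4 295.1   7. ]
[310.4 199.8] 616 [536.4 302.    7. ]
[333.2 226.7] 561 [591.7 308.9   7. ]
[228.9 248.5] 1023 [534.3 156.8   7. ]
```

View pics/w1c.png

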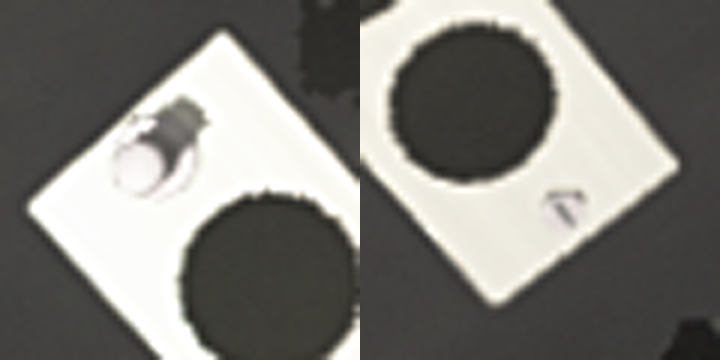

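Emit:
servo_tool([
  {"delta_pos": [-4, -50, 0], "twist": [0, 0, -3.4], "grip": 1},
  {"delta_pos": [-4, -50, 0], "twist": [0, 0, -3.4], "grip": 1},
  {"delta_pos": [-4, -50, 0], "twist": [0, 0, -3.4], "grip": 1},
  {"delta_pos": [-3, -50, 0], "twist": [0, 0, -3.4], "grip": 1},
  {"delta_pos": [0, -50, 0], "twist": [0, 0, -3.4], "grip": 1},
  {"delta_pos": [0, -50, 0], "twist": [0, 0, -3.4], "grip": 1},
  {"delta_pos": [0, -50, 0], "twist": [0, 0, -3.4], "grip": 1},
  {"delta_pos": [0, -50, 0], "twist": [0, 0, -3.4], "grip": 1},
  {"delta_pos": [0, -50, 0], "twist": [0, 0, -3.4], "grip": 1},
  {"delta_pos": [0, -50, 0], "twist": [0, 0, -3.4], "grip": 1},
])

```text
time_s: 2.65
tool_pos: [437.1, -200.9, 330.4]
tool_rot: [1.737, 2.618, 0.001]
force: [1.0, 0.5, -0.1]
opening: 0.999
```

Emit:
servo_tool([
  {"delta_pos": [4, -44, 0], "twist": [0, 0, -3.4], "grip": 1},
  {"delta_pos": [8, -44, 0], "twist": [0, 0, -3.4], "grip": 1},
  {"delta_pos": [13, -44, -10], "twist": [0, 0, -3.4], "grip": 1},
  {"delta_pos": [14, -41, -20], "twist": [0, 0, -3.4], "grip": 0.3},
  {"delta_pos": [0, 0, 0], "grip": 0.3},
  {"delta_pos": [0, 0, 0], "grip": 0.3},
])

```text
invalid input
```

Run:
```python
from h import *
np.set_printoptions(precision=2,suppress=True)
o=get_obs();print(o['time_s'],o['tool_pos'],o['tool_rot'],o['joint_pos'],o['opening'])
i=camera_info('wrist');im=read_camera('wrist');cv2.imwrite('pics/w2.png',im)
import pickle;pickle.dump(i,open('w2.pkl','wb'))
```

```text
2.65 [ 437.08 -200.86  330.37] [1.74 2.62 0.  ] [-0.58 -0.    0.89  1.96  0.    1.19  0.71] 0.9988877643223655
```

View pics/w2.png

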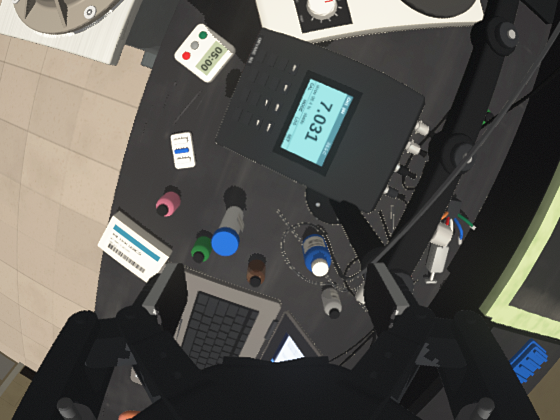

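Run:
```python
from h import *
import pickle;i=pickle.load(open('w2.pkl','rb'))
np.set_printoptions(precision=1,suppress=True)
im=cv2.imread('pics/w2.png');h=cv2.cvtColor(im,cv2.COLOR_BGR2HSV)
m=((h[...,0]>100)&(h[...,0]<118)&(h[...,1]>150)&(h[...,2]>150)).astype(np.uint8)[220:265,205:245]
M=cv2.moments(m,True);p=(M['m10']/M['m00']+205,M['m01']/M['m00']+220);print('tube',p,onz('wrist',p,104,i))
m=((h[...,1]<60)&(h[...,2]>190)).astype(np.uint8)[255:280,308:332]
M=cv2.moments(m,True);p=(M['m10']/M['m00']+308,M['m01']/M['m00']+255);print('blue',p,onz('wrist',p,78,i))
g=h[...,2]
for nm,(x,y),z in (('vial',(257,264),50),('white',(333,299),60)):
    a=cv2.resize(im[y-20:y+20,x-20:x+20],None,fx=8,fy=8,interpolation=cv2.INTER_CUBIC);cv2.imwrite(f'pics/{nm}.png',a)
cv2.imwrite('pics/w2c.png',np.hstack([cv2.imread('pics/vial.png'),cv2.imread('pics/white.png')]))
print(onz('wrist',(257,262),50,i),onz('wrist',(333,293),60,i))
```

```text
tube (224.25675675675677, 243.24131274131275) [ 414.3 -303.   104. ]
blue (319.6868131868132, 268.6043956043956) [ 544.5 -302.1   78. ]
[ 468.1 -339.3   50. ] [ 588.1 -340.5   60. ]
```

View pics/w2c.png

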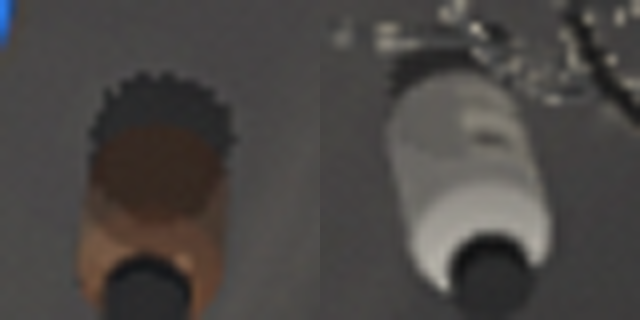

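Emit:
servo_tool([
  {"delta_pos": [4, -44, 0], "twist": [0, 0, -3.4], "grip": 1},
  {"delta_pos": [8, -44, 0], "twist": [0, 0, -3.4], "grip": 1},
  {"delta_pos": [13, -44, -10], "twist": [0, 0, -3.4], "grip": 1},
  {"delta_pos": [15, -41, -20], "twist": [0, 0, -3.4], "grip": 0.3},
  {"delta_pos": [0, 0, 0], "twist": [0, 0, 0], "grip": 0.3},
  {"delta_pos": [0, 0, 0], "twist": [0, 0, 0], "grip": 0.3},
])

```text
time_s: 3.45
tool_pos: [477.1, -372.2, 300.0]
tool_rot: [-2.033, -2.394, 0.001]
force: [0.1, -0.4, 0.0]
opening: 0.646
```

Run:
```python
from h import *
import pickle;i=pickle.load(open('w2.pkl','rb'))
np.set_printoptions(precision=1,suppress=True)
print(onz('wrist',(255.5,282),50,i),onz('wrist',(334.4,314),60,i))
```

```text
[ 478.3 -371.3   50. ] [ 608.6 -374.6   60. ]
```

Emit:
servo_tool([
  {"delta_pos": [0.5, 0, -50], "twist": [0, 0, 0], "grip": 0.3},
  {"delta_pos": [0, 0, -60], "twist": [0, 0, 0], "grip": 0.3},
  {"delta_pos": [0, 0, -60], "twist": [0, 0, 0], "grip": 0.3},
  {"delta_pos": [0, 0, -50], "twist": [0, 0, 0], "grip": 0.3},
  {"delta_pos": [0, 0, -30], "twist": [0, 0, 0], "grip": 0.3},
  {"delta_pos": [0, 0, -20], "twist": [0, 0, 0], "grip": 0.3},
  {"delta_pos": [0, 0, 0], "twist": [0, 0, 0], "grip": 0.3},
  {"delta_pos": [0, 0, 0], "twist": [0, 0, 0], "grip": 0.3},
])

```text
time_s: 4.45
tool_pos: [478.7, -372.7, 31.8]
tool_rot: [2.031, 2.394, 0.001]
force: [0.1, 0.2, 0.8]
opening: 0.65
```

Emit:
servo_tool([
  {"delta_pos": [0, 0, 0], "twist": [0, 0, 0], "grip": 0.1},
  {"delta_pos": [0, 0, 0], "twist": [0, 0, 0], "grip": -0.1},
  {"delta_pos": [0, 0, 0], "twist": [0, 0, 0], "grip": -0.3},
  {"delta_pos": [0, 0, 0], "twist": [0, 0, 0], "grip": -0.5},
  {"delta_pos": [0, 0, 0], "twist": [0, 0, 0], "grip": -0.8},
  {"delta_pos": [0, 0, 0], "twist": [0, 0, 0], "grip": -1},
  {"delta_pos": [0, 0, 0], "twist": [0, 0, 0], "grip": -1},
  {"delta_pos": [0, 0, 0], "twist": [0, 0, 0], "grip": -1},
], force=40)

```text
time_s: 5.45
tool_pos: [478.1, -372.6, 30.7]
tool_rot: [2.033, 2.395, 0.001]
force: [-0.7, 1.0, 6.5]
opening: 0.311
```

Run:
```python
from h import *
np.set_printoptions(precision=0,suppress=True)
for a,b in (((113,130),(181,127)),((62,148),(147,106)),((170,125),(225,128)),((210,92),(235,70))): print(tri(a,b))
for z in (100,200,300): print(z,onz('top',(113,132),z),onz('top',(62,148),z),onz('scene',(181,127),z),onz('scene',(147,106),z))
```

```text
(array([692., 432., 132.]), np.float64(7.540284398521399))
(array([618., 505., 221.]), np.float64(5.105516747549772))
(array([698., 272., 160.]), np.float64(9.740748171758574))
(array([659., 162., 382.]), np.float64(58.83726268407764))
100 [701. 441. 100.] [658. 571. 100.] [745. 478. 100.] [840. 701. 100.]
200 [663. 400. 200.] [624. 519. 200.] [576. 345. 200.] [657. 537. 200.]
300 [625. 360. 300.] [589. 466. 300.] [407. 212. 300.] [475. 373. 300.]
```

Emit:
servo_tool([
  {"delta_pos": [0, 0, 15], "twist": [0, 0, 0], "grip": -1},
  {"delta_pos": [0, 0, 35], "twist": [0, 0, 0], "grip": -1},
  {"delta_pos": [0, 0, 55], "twist": [0, 0, 0], "grip": -1},
  {"delta_pos": [0, 0, 55], "twist": [0, 0, 0], "grip": -1},
  {"delta_pos": [-6, 20, 50], "twist": [0, 0, 1], "grip": -1},
  {"delta_pos": [-8, 35, 40], "twist": [0, 0, 4], "grip": -1},
  {"delta_pos": [-8, 45, 20], "twist": [0, 0, 4.5], "grip": -1},
  {"delta_pos": [-8, 45, 0], "twist": [0, 0, 4.5], "grip": -1},
  {"delta_pos": [-8, 45, 0], "twist": [0, 0, 4.5], "grip": -1},
  {"delta_pos": [-4, 48, 0], "twist": [0, 0, 4.5], "grip": -1},
])

```text
time_s: 6.7
tool_pos: [435.2, -133.6, 300.7]
tool_rot: [1.513, 2.753, 0.002]
force: [0.0, -0.2, -1.7]
opening: 0.311
```

Emit:
servo_tool([
  {"delta_pos": [0, 48, 0], "twist": [0, 0, 6.5], "grip": -1},
  {"delta_pos": [0, 48, 0], "twist": [0, 0, 6.5], "grip": -1},
  {"delta_pos": [0, 48, 0], "twist": [0, 0, 6.5], "grip": -1},
  {"delta_pos": [0, 48, 0], "twist": [0, 0, 6.5], "grip": -1},
  {"delta_pos": [0, 48, 0], "twist": [0, 0, 6.5], "grip": -1},
  {"delta_pos": [0, 48, 0], "twist": [0, 0, 6.5], "grip": -1},
  {"delta_pos": [0, 48, 0], "twist": [0, 0, 6.5], "grip": -1},
  {"delta_pos": [0, 48, 0], "twist": [0, 0, 6.5], "grip": -1},
  {"delta_pos": [5, 30, 0], "twist": [0, 0, 6.5], "grip": -1},
  {"delta_pos": [0, 20, 0], "twist": [0, 0, 6], "grip": -1},
])

```text
time_s: 7.95
tool_pos: [441.0, 300.5, 300.7]
tool_rot: [-0.194, 3.135, -0.001]
force: [-0.6, 0.2, -0.9]
opening: 0.314
```

Emit:
servo_tool([
  {"delta_pos": [30, 2, -20], "twist": [0, 0, 0], "grip": -1},
  {"delta_pos": [40, 3, -40], "twist": [0, 0, 0], "grip": -1},
  {"delta_pos": [40, 3, -40], "twist": [0, 0, 0], "grip": -1},
  {"delta_pos": [30, 2, -40], "twist": [0, 0, 0], "grip": -1},
  {"delta_pos": [10, 1, -40], "twist": [0, 0, 0], "grip": -1},
  {"delta_pos": [0, 0, 0], "twist": [0, 0, 0], "grip": -1},
  {"delta_pos": [0, 0, 0], "twist": [0, 0, 0], "grip": -1},
])

```text
time_s: 8.82
tool_pos: [591.2, 310.6, 122.1]
tool_rot: [-0.187, 3.135, 0.001]
force: [0.6, 0.1, 0.5]
opening: 0.31
```

```bash
cat > pads.py <<'E'
from h import *
import sys
np.set_printoptions(precision=1,suppress=True)
o=get_obs();i=camera_info('wrist');im=read_camera('wrist');cv2.imwrite(sys.argv[1],im);print(o['time_s'],o['tool_pos'])
g=cv2.cvtColor(im,cv2.COLOR_BGR2GRAY);m=(g<90).astype(np.uint8)
cs,h=cv2.findContours(m,cv2.RETR_CCOMP,cv2.CHAIN_APPROX_NONE)
for c in cs:
    a=cv2.contourArea(c)
    if a>300 and len(c)>5:
        (x,y),r=cv2.minEnclosingCircle(c);e=cv2.fitEllipse(c)
        if abs(a-np.pi*e[1][0]*e[1][1]/4)<0.06*a:
            w=onz('wrist',e[0],7,i)
            if 380<w[0]<640 and 250<w[1]<350: print(np.array(e[0]),np.array(e[1]),w)
E
python3 pads.py pics/p1.png
```

```text
8.825 [591.2 310.6 122.1]
[281.7 202.3] [51.3 53.9] [588.1 314.5   7. ]
[280.9 131.2] [55.6 56.6] [533.8 307.1   7. ]
[280.   56.9] [55.4 57.9] [479.5 299.9   7. ]
```

View pics/p1.png

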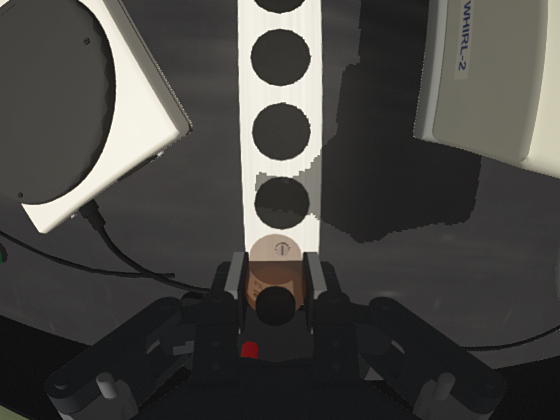

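Run:
```python
from h import *
np.set_printoptions(precision=1,suppress=True)
print(onz('wrist',(275,306),141),onz('wrist',(275.3,264),101+20), onz('wrist',(281.7,202.3),7))
print(onz('wrist',(275.3,306),141),camera_info('wrist')['world_from_camera'])
```

```text
[588.2 309.6 141. ] [580.1 308.8 121. ] [588.4 315.    7. ]
[588.2 309.8 141. ] [[ -0.1   0.9   0.3 511.1]
 [  1.    0.1   0.  300.3]
 [  0.    0.3  -0.9 246.2]
 [  0.    0.    0.    1. ]]
```

Emit:
servo_tool([
  {"delta_pos": [0, 3, -25], "twist": [0, 0, 0], "grip": -1},
  {"delta_pos": [0, 0, -30], "twist": [0, 0, 0], "grip": -1},
  {"delta_pos": [0, 0, -15], "twist": [0, 0, 0], "grip": -1},
  {"delta_pos": [0, 0, -8], "twist": [0, 0, 0], "grip": -1},
  {"delta_pos": [0, 0, -3], "twist": [0, 0, 0], "grip": -1},
  {"delta_pos": [0, 0, -2], "twist": [0, 0, 0], "grip": -1},
  {"delta_pos": [0, 0, 0], "twist": [0, 0, 0], "grip": -1},
])

```text
time_s: 9.75
tool_pos: [591.2, 313.7, 37.8]
tool_rot: [-0.188, 3.135, 0.0]
force: [-0.3, 0.4, -0.9]
opening: 0.312
```

Emit:
servo_tool([
  {"delta_pos": [0, 0, -1], "twist": [0, 0, 0], "grip": -1},
  {"delta_pos": [0, 0, 0], "twist": [0, 0, 0], "grip": -1},
])

```text
time_s: 10.0
tool_pos: [591.4, 313.7, 37.7]
tool_rot: [-0.187, 3.135, 0.001]
force: [-4.3, -1.7, 14.7]
opening: 0.316
```

Contact. Release gently and lift.

Emit:
servo_tool([
  {"delta_pos": [0, 0, 0], "twist": [0, 0, 0], "grip": -0.3},
  {"delta_pos": [0, 0, 0], "twist": [0, 0, 0], "grip": -0.1},
  {"delta_pos": [0, 0, 0], "twist": [0, 0, 0], "grip": 0.2},
  {"delta_pos": [0, 0, 0], "twist": [0, 0, 0], "grip": 0.3},
  {"delta_pos": [0, 0, 0], "twist": [0, 0, 0], "grip": 0.3},
  {"delta_pos": [0, 0, 15], "twist": [0, 0, 0], "grip": 0.3},
  {"delta_pos": [0, 0, 40], "twist": [0, 0, 0], "grip": 0.3},
  {"delta_pos": [-20, -2, 50], "twist": [0, 0, 0], "grip": 0.3},
  {"delta_pos": [-40, -3, 50], "twist": [0, 0, 0], "grip": 0.3},
  {"delta_pos": [-40, -3, 50], "twist": [0, 0, 0], "grip": 0.3},
])

```text
time_s: 11.25
tool_pos: [492.0, 305.3, 241.0]
tool_rot: [-0.187, 3.136, 0.001]
force: [-0.9, 1.1, 0.9]
opening: 0.646
```

```bash
python3 pads.py pics/p2.png
```

```text
11.25 [492.  305.3 241. ]
[273.1 206.3] [33.4 34.6] [533.  307.2   7. ]
[272.6 159.2] [35.9 36.9] [478. 300.   7.]
[271.7 109.7] [36.8 37.4] [423.3 292.6   7. ]
```

View pics/p2.png

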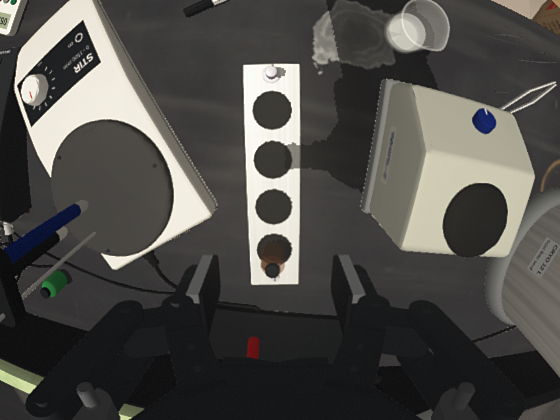

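Run:
```python
from h import *
np.set_printoptions(precision=1,suppress=True)
print(onz('wrist',(271.8,269.5),57),onz('wrist',(274,250),7))
```

```text
[590.1 314.4  57. ] [590.6 317.    7. ]
```

Emit:
servo_tool([
  {"delta_pos": [-20, -35, 30], "twist": [0, 0, -4], "grip": 0.3},
  {"delta_pos": [-20, -45, 30], "twist": [0, 0, -6], "grip": 0.3},
  {"delta_pos": [-10, -48, 20], "twist": [0, 0, -6], "grip": 0.3},
  {"delta_pos": [-5, -48, 5], "twist": [0, 0, -6], "grip": 0.3},
  {"delta_pos": [0, -48, 0], "twist": [0, 0, -6], "grip": 0.3},
  {"delta_pos": [0, -48, 0], "twist": [0, 0, -6], "grip": 0.3},
  {"delta_pos": [0, -48, 0], "twist": [0, 0, -6], "grip": 0.3},
  {"delta_pos": [0, -48, 0], "twist": [0, 0, -6], "grip": 0.3},
  {"delta_pos": [0, -48, 0], "twist": [0, 0, -6], "grip": 0.3},
  {"delta_pos": [0, -48, 0], "twist": [0, 0, -6], "grip": 0.3},
])

```text
time_s: 12.55
tool_pos: [437.4, -160.3, 324.4]
tool_rot: [1.362, 2.831, 0.004]
force: [0.9, 0.1, -0.3]
opening: 0.653
```

Run:
```python
from h import *
import pickle;i=pickle.load(open('w2.pkl','rb'))
np.set_printoptions(precision=0,suppress=True)
o1,d1=ray('wrist',(289,313),i);o2,d2=ray('top',(459,132))
s=np.linalg.lstsq(np.c_[d1,-d2],o2-o1,rcond=None)[0];print(o1+s[0]*d1,o2+s[1]*d2)
```

```text
[ 582. -474.  -51.] [ 730. -488.   11.]
```

Emit:
servo_tool([
  {"delta_pos": [0, -48, 0], "twist": [0, 0, -5], "grip": 0.3},
  {"delta_pos": [0, -48, 0], "twist": [0, 0, -5], "grip": 0.3},
  {"delta_pos": [3, -48, 0], "twist": [0, 0, -5], "grip": 0.3},
  {"delta_pos": [15, -40, 0], "twist": [0, 0, -5], "grip": 0.3},
  {"delta_pos": [40, -26, 0], "twist": [0, 0, -5], "grip": 0.3},
  {"delta_pos": [50, 0, 0], "twist": [0, 0, -5], "grip": 0.3},
  {"delta_pos": [43, 0, -20], "twist": [0, 0, -5], "grip": 0.3},
  {"delta_pos": [20, 0, -40], "twist": [0, 0, -3.6], "grip": 0.3},
  {"delta_pos": [0, 0, 0], "twist": [0, 0, 0], "grip": 0.3},
  {"delta_pos": [0, 0, 0], "twist": [0, 0, 0], "grip": 0.3},
])

```text
time_s: 13.8
tool_pos: [608.1, -366.9, 265.7]
tool_rot: [2.212, 2.229, -0.0]
force: [0.3, -0.1, 0.5]
opening: 0.648
```

Run:
```python
from h import *
import pickle
i=camera_info('wrist');im=read_camera('wrist');cv2.imwrite('pics/w3.png',im);pickle.dump(i,open('w3.pkl','wb'))
```

```text
(no output)
```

View pics/w3.png

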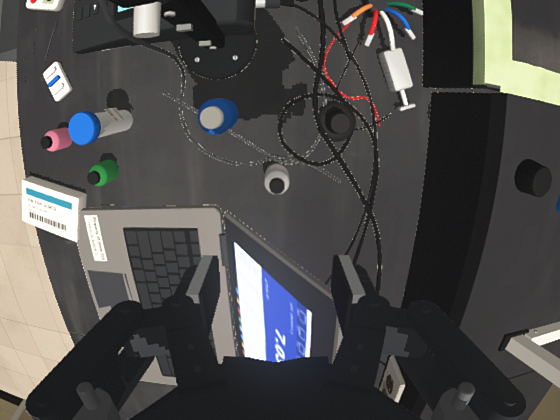

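Run:
```python
from h import *
import pickle;i=pickle.load(open('w3.pkl','rb'))
np.set_printoptions(precision=1,suppress=True)
im=cv2.imread('pics/w3.png');g=cv2.cvtColor(im,cv2.COLOR_BGR2GRAY)
m=(g[170:200,264:290]<60).astype(np.uint8);n,l,st,c=cv2.connectedComponentsWithStats(m)
for k in range(1,n): print(st[k,4],c[k]+[264,170],onz('wrist',c[k]+[264,170],60,i))
print('hinge',onz('wrist',(218,207),20,i))
for z in (150,200,230): print(z,onz('wrist',(337,285),z,i),onz('scene',(447,172),z),onz('top',(459,132),z))
h=cv2.cvtColor(im,cv2.COLOR_BGR2HSV)
m=((h[...,1]<60)&(h[...,2]>120)).astype(np.uint8)[100:130,198:228]
M=cv2.moments(m,True);p=(M['m10']/M['m00']+198,M['m01']/M['m00']+100);print('blue',p,onz('wrist',p,78,i))
```

```text
4 [264.2 170.8] [ 597.2 -359.9   60. ]
167 [276.4 185.3] [ 609.9 -375.3   60. ]
hinge [ 539.7 -413.6   20. ]
150 [ 663.2 -440.7  150. ] [ 755.2 -421.6  150. ] [ 677.8 -435.6  150. ]
200 [ 651.5 -408.7  200. ] [ 663.5 -426.   200. ] [ 658.9 -416.9  200. ]
230 [ 644.5 -389.4  230. ] [ 608.5 -428.6  230. ] [ 647.6 -405.7  230. ]
blue (211.0047281323877, 117.04255319148936) [ 546.4 -302.7   78. ]
```

Emit:
servo_tool([
  {"delta_pos": [1, -1.5, -40], "twist": [0, 0, 0], "grip": 0.3},
  {"delta_pos": [0, 0, -50], "twist": [0, 0, 0], "grip": 0.3},
  {"delta_pos": [0, 0, -30], "twist": [0, 0, 0], "grip": 0.3},
  {"delta_pos": [0, 0, -20], "twist": [0, 0, 0], "grip": 0.3},
  {"delta_pos": [0, 0, -20], "twist": [0, 0, 0], "grip": 0.3},
  {"delta_pos": [0, 0, 0], "twist": [0, 0, 0], "grip": 0.3},
])

```text
time_s: 14.6
tool_pos: [609.6, -367.4, 103.5]
tool_rot: [-2.212, -2.23, 0.0]
force: [-1.3, 0.4, 0.6]
opening: 0.647
```

Emit:
servo_tool([
  {"delta_pos": [0, -1, -20], "twist": [0, 0, 0], "grip": 0.3},
  {"delta_pos": [0, 0, -20], "twist": [0, 0, 0], "grip": 0.3},
  {"delta_pos": [0, 0, -15], "twist": [0, 0, 0], "grip": 0.3},
  {"delta_pos": [0, 0, -11], "twist": [0, 0, 0], "grip": 0.3},
  {"delta_pos": [0, 0, 0], "twist": [0, 0, 0], "grip": 0.3},
])

```text
time_s: 15.22
tool_pos: [609.5, -368.5, 37.1]
tool_rot: [-2.212, -2.229, 0.001]
force: [0.5, -0.5, 0.7]
opening: 0.652
```

Emit:
servo_tool([
  {"delta_pos": [0, 0, 0], "twist": [0, 0, 0], "grip": 0.1},
  {"delta_pos": [0, 0, 0], "twist": [0, 0, 0], "grip": -0.1},
  {"delta_pos": [0, 0, 0], "twist": [0, 0, 0], "grip": -0.3},
  {"delta_pos": [0, 0, 0], "twist": [0, 0, 0], "grip": -0.5},
  {"delta_pos": [0, 0, 0], "twist": [0, 0, 0], "grip": -0.8},
  {"delta_pos": [0, 0, 0], "twist": [0, 0, 0], "grip": -1},
  {"delta_pos": [0, 0, 0], "twist": [0, 0, 0], "grip": -1},
  {"delta_pos": [0, 0, 0], "twist": [0, 0, 0], "grip": -1},
], force=40)

```text
time_s: 16.23
tool_pos: [610.1, -368.8, 38.4]
tool_rot: [2.212, 2.23, 0.0]
force: [-0.7, 1.5, 5.7]
opening: 0.306
```

Emit:
servo_tool([
  {"delta_pos": [0, 1, 15], "twist": [0, 0, 0], "grip": -1},
  {"delta_pos": [0, 2, 35], "twist": [0, 0, 0], "grip": -1},
  {"delta_pos": [0, 0, 55], "twist": [0, 0, 0], "grip": -1},
  {"delta_pos": [0, 0, 55], "twist": [0, 0, 0], "grip": -1},
  {"delta_pos": [-10, 0, 50], "twist": [0, 0, 0], "grip": -1},
  {"delta_pos": [-35, 0, 40], "twist": [0, 0, 0], "grip": -1},
  {"delta_pos": [-45, 0, 12], "twist": [0, 0, 0], "grip": -1},
  {"delta_pos": [-45, 10, 0], "twist": [0, 0, 0], "grip": -1},
  {"delta_pos": [-28, 30, 0], "twist": [0, 0, 4], "grip": -1},
  {"delta_pos": [-10, 45, 0], "twist": [0, 0, 6], "grip": -1},
])

```text
time_s: 17.48
tool_pos: [434.7, -281.6, 300.1]
tool_rot: [-2.013, -2.411, -0.001]
force: [1.1, 0.4, 1.7]
opening: 0.303
```

Emit:
servo_tool([
  {"delta_pos": [0, 48, 0], "twist": [0, 0, 6.5], "grip": -1},
  {"delta_pos": [0, 48, 0], "twist": [0, 0, 6.5], "grip": -1},
  {"delta_pos": [0, 48, 0], "twist": [0, 0, 6.5], "grip": -1},
  {"delta_pos": [0, 48, 0], "twist": [0, 0, 6.5], "grip": -1},
  {"delta_pos": [0, 48, 0], "twist": [0, 0, 6.5], "grip": -1},
  {"delta_pos": [0, 48, 0], "twist": [0, 0, 6.5], "grip": -1},
  {"delta_pos": [0, 48, 0], "twist": [0, 0, 6.5], "grip": -1},
  {"delta_pos": [0, 48, 0], "twist": [0, 0, 6.5], "grip": -1},
  {"delta_pos": [0, 48, 0], "twist": [0, 0, 6.5], "grip": -1},
  {"delta_pos": [0, 48, 0], "twist": [0, 0, 6.5], "grip": -1},
])

```text
time_s: 18.73
tool_pos: [436.0, 178.4, 301.9]
tool_rot: [-0.48, -3.101, 0.002]
force: [-0.1, 0.1, -0.3]
opening: 0.306
```

Emit:
servo_tool([
  {"delta_pos": [0, 40, 0], "twist": [0, 0, 6], "grip": -1},
  {"delta_pos": [5, 40, 0], "twist": [0, 0, 6], "grip": -1},
  {"delta_pos": [30, 30, -20], "twist": [0, 0, 6], "grip": -1},
  {"delta_pos": [40, 15, -50], "twist": [0, 0, 4], "grip": -1},
  {"delta_pos": [17, 3, -50], "twist": [0, 0, 2.5], "grip": -1},
  {"delta_pos": [0, 0, -40], "twist": [0, 0, 0], "grip": -1},
  {"delta_pos": [0, 0, 0], "twist": [0, 0, 0], "grip": -1},
  {"delta_pos": [0, 0, 0], "twist": [0, 0, 0], "grip": -1},
])

```text
time_s: 19.73
tool_pos: [526.9, 304.8, 145.9]
tool_rot: [0.183, -3.135, 0.003]
force: [-0.4, -0.8, 0.4]
opening: 0.308
```

```bash
python3 pads.py pics/p3.png
python3 - <<'E'
from h import *
im=cv2.imread('pics/p3.png');cv2.imwrite('pics/p3c.png',cv2.resize(im[160:360,190:370],None,fx=3,fy=3))
E
```

```text
19.725 [526.9 304.8 145.9]
[278.4 203.6] [46.5 48.7] [532.6 307.2   7. ]
[277.4 139.2] [50.2 51.1] [478.3 299.8   7. ]
[276.3  71.3] [50.7 52.2] [423.7 292.5   7. ]
```

View pics/p3c.png

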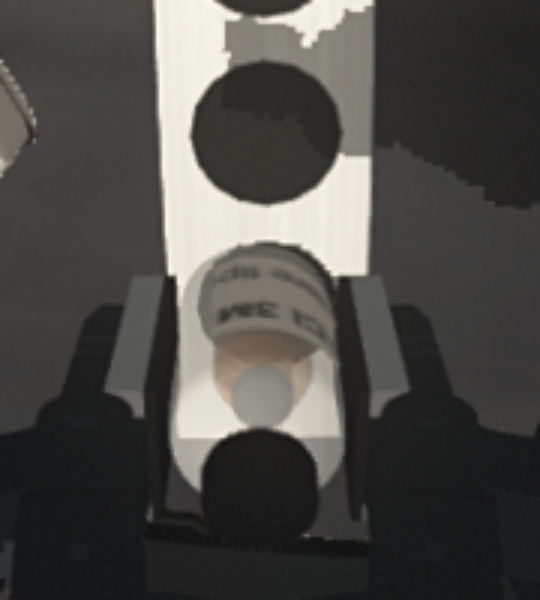

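Run:
```python
from h import *
np.set_printoptions(precision=1,suppress=True)
print(onz('wrist',(276.7,323),167.5))
```

```text
[530.3 305.3 167.5]
```

Emit:
servo_tool([
  {"delta_pos": [2, 1.5, -35], "twist": [0, 0, 0], "grip": -1},
  {"delta_pos": [0, 0, -35], "twist": [0, 0, 0], "grip": -1},
  {"delta_pos": [0, 0, -17], "twist": [0, 0, 0], "grip": -1},
  {"delta_pos": [0, 0, -9], "twist": [0, 0, 0], "grip": -1},
  {"delta_pos": [0, 0, -3], "twist": [0, 0, 0], "grip": -1},
  {"delta_pos": [0, 0, -1], "twist": [0, 0, 0], "grip": -1},
  {"delta_pos": [0, 0, 0], "twist": [0, 0, 0], "grip": -1},
])

```text
time_s: 20.65
tool_pos: [528.9, 306.4, 45.4]
tool_rot: [0.184, -3.135, 0.003]
force: [-2.3, -1.0, 7.8]
opening: 0.306
```

Emit:
servo_tool([
  {"delta_pos": [0, 0, 0], "twist": [0, 0, 0], "grip": -0.3},
  {"delta_pos": [0, 0, 0], "twist": [0, 0, 0], "grip": -0.1},
  {"delta_pos": [0, 0, 0], "twist": [0, 0, 0], "grip": 0.2},
  {"delta_pos": [0, 0, 0], "twist": [0, 0, 0], "grip": 0.4},
  {"delta_pos": [0, 0, 0], "twist": [0, 0, 0], "grip": 0.4},
  {"delta_pos": [0, 0, 15], "twist": [0, 0, 0], "grip": 0.4},
  {"delta_pos": [0, 0, 40], "twist": [0, 0, 0], "grip": 0.4},
  {"delta_pos": [0, 0, 50], "twist": [0, 0, 0], "grip": 0.4},
  {"delta_pos": [-40, -3, 50], "twist": [0, 0, 0], "grip": 0.4},
  {"delta_pos": [-40, -3, 50], "twist": [0, 0, 0], "grip": 0.4},
])

```text
time_s: 21.9
tool_pos: [449.6, 299.7, 248.3]
tool_rot: [0.182, -3.134, 0.005]
force: [-0.2, 1.5, 1.2]
opening: 0.701
```

```bash
python3 pads.py pics/p4.png;  python3 - <<'E'
from h import *
im=cv2.imread('pics/p4.png');cv2.imwrite('pics/p4c.png',cv2.resize(im[150:350,190:370],None,fx=3,fy=3))
E
```

```text
21.9 [449.6 299.7 248.3]
[273.8 194.4] [33.4 34.4] [477.7 299.9   7. ]
[273.  147.6] [35.1 36.4] [422.9 292.6   7. ]
```

View pics/p4c.png

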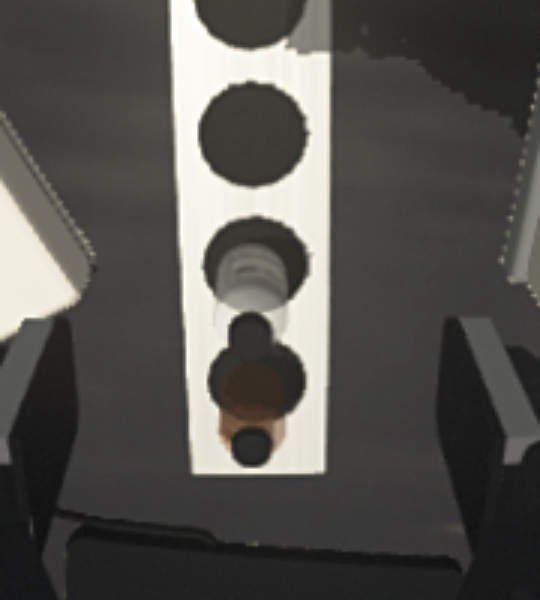

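Run:
```python
from h import *
np.set_printoptions(precision=1,suppress=True)
print(onz('wrist',(273.3,261),67),onz('wrist',(273.7,299),57))
```

```text
[533.6 308.4  67. ] [590.3 315.4  57. ]
```

Emit:
servo_tool([
  {"delta_pos": [0, -30, 25], "twist": [0, 0, -5], "grip": 0.4},
  {"delta_pos": [-7, -45, 25], "twist": [0, 0, -6], "grip": 0.4},
  {"delta_pos": [-5, -48, 20], "twist": [0, 0, -6], "grip": 0.4},
  {"delta_pos": [0, -48, 10], "twist": [0, 0, -6], "grip": 0.4},
  {"delta_pos": [0, -48, 0], "twist": [0, 0, -6], "grip": 0.4},
  {"delta_pos": [0, -48, 0], "twist": [0, 0, -6], "grip": 0.4},
  {"delta_pos": [0, -48, 0], "twist": [0, 0, -6], "grip": 0.4},
  {"delta_pos": [0, -48, 0], "twist": [0, 0, -6], "grip": 0.4},
  {"delta_pos": [0, -48, 0], "twist": [0, 0, -6], "grip": 0.4},
  {"delta_pos": [0, -48, 0], "twist": [0, 0, -6], "grip": 0.4},
])

```text
time_s: 23.2
tool_pos: [437.6, -161.0, 326.5]
tool_rot: [-1.389, -2.813, -0.001]
force: [1.2, 0.4, 0.3]
opening: 0.701
```

Emit:
servo_tool([
  {"delta_pos": [0, -48, 0], "twist": [0, 0, -6], "grip": 0.4},
  {"delta_pos": [0, -48, 0], "twist": [0, 0, -6], "grip": 0.4},
  {"delta_pos": [20, -44, 0], "twist": [0, 0, -6], "grip": 0.4},
  {"delta_pos": [40, 0, 0], "twist": [0, 0, -6], "grip": 0.4},
  {"delta_pos": [40, 0, 0], "twist": [0, 0, -4], "grip": 0.4},
  {"delta_pos": [8, 0, -20], "twist": [0, 0, 0], "grip": 0.4},
  {"delta_pos": [0, 0, 0], "twist": [0, 0, 0], "grip": 0.4},
  {"delta_pos": [0, 0, 0], "twist": [0, 0, 0], "grip": 0.4},
])

```text
time_s: 24.2
tool_pos: [474.4, -253.3, 344.3]
tool_rot: [1.97, 2.361, 0.011]
force: [0.4, 0.4, 0.2]
opening: 0.704
```

Run:
```python
from h import *
np.set_printoptions(precision=2,suppress=True)
o=get_obs()
for k in ('joint_pos','dq','tau','tool_pos','tool_rot','force'):print(k,o[k])
cv2.imwrite('pics/s2.png',read_camera('scene'))
```

```text
joint_pos [-1.37 -0.5   1.37  1.88  0.54  1.34  0.06]
dq [ 0.   -0.   -0.   -0.   -0.   -0.01 -0.  ]
tau [ -0.54  44.35 -23.85 -44.5    0.26  -0.33  -0.03]
tool_pos [ 474.42 -253.3   344.33]
tool_rot [1.97 2.36 0.01]
force [0.43 0.35 0.25]
```

View pics/s2.png

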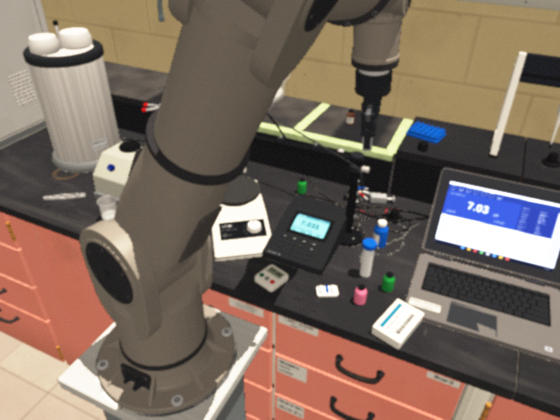

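Emit:
servo_tool([
  {"delta_pos": [-20, 20, 0], "twist": [0, 0, 4], "grip": 0.4},
  {"delta_pos": [-15, 35, 0], "twist": [0, 0, 6], "grip": 0.4},
  {"delta_pos": [0, 40, 0], "twist": [0, 0, 6], "grip": 0.4},
  {"delta_pos": [0, 0, 0], "twist": [0, 0, 0], "grip": 0.4},
])

```text
time_s: 24.75
tool_pos: [439.5, -156.1, 344.6]
tool_rot: [1.617, 2.616, 0.025]
force: [-0.2, -1.9, 0.1]
opening: 0.698
```

```bash
cat > j.py <<'E'
from h import *
np.set_printoptions(precision=2,suppress=True)
o=get_obs();print(o['time_s'],o['joint_pos'],o['tool_pos'],o['tool_rot'])
E
python3 j.py
```

```text
24.75 [-1.27 -0.49  1.11  2.01  0.49  1.33  0.16] [ 439.53 -156.09  344.56] [1.62 2.62 0.03]
```

```bash
cat > fk.py <<'E'
import numpy as np,itertools
from scipy.spatial.transform import Rotation as R
from scipy.optimize import least_squares
def fk(q,s,L):
    h,a,e,b,c,d,yo=L
    T=R.from_euler('z',s[0]*q[0]+yo);p=np.array([0,0,h])
    T=T*R.from_euler('y',q[1]);T=T*R.from_euler('z',s[1]*q[2]);p=p+T.apply([e,0,a])
    T=T*R.from_euler('y',q[3]);p=p+T.apply([-e,0,0])
    T=T*R.from_euler('z',s[2]*q[4]);p=p+T.apply([0,0,b])
    T=T*R.from_euler('y',q[5]);p=p+T.apply([d,0,0]);T=T*R.from_euler('z',s[3]*q[6]);p=p+T.apply([0,0,c])
    return p,T
D=[([-1.492,.426,.074,1.606,-.034,1.111,-.067],[152.4,657.5,248.3],[-.357,-3.121,.002]),
([-1.03,.14,.37,1.82,-.05,1.19,.35],[453.5,299,330.6],[.896,3.011,.001]),
([-.58,0,.89,1.96,0,1.19,.71],[437.1,-200.9,330.4],[1.737,2.618,.001]),
([-1.37,-.5,1.37,1.88,.54,1.34,.06],[474.4,-253.3,344.3],[1.97,2.36,.01]),
([-1.27,-.49,1.11,2.01,.49,1.33,.16],[439.5,-156.1,344.6],[1.617,2.616,.025])]
if __name__=='__main__':
    best=[]
    for s in itertools.product([1,-1],repeat=4):
        f=lambda L:np.concatenate([fk(q,s,L)[0]-p for q,p,_ in D])
        r=least_squares(f,[300,400,0,400,250,0,0]);best.append((r.cost,s,r.x))
    best.sort(key=lambda t:t[0])
    np.set_printoptions(precision=2,suppress=True)
    for b in best[:3]:print(b)
    s,L=best[0][1:]
    for q,p,w in D:
        pp,T=fk(q,s,L);print(pp-p,T.as_matrix()[:,1],R.from_rotvec(w).as_matrix()[:,1],T.as_matrix()[2,2])
E
python3 fk.py
```

```text
(np.float64(181.51552482737065), (-1, -1, -1, -1), array([ 678.75,  484.41,   28.49,  309.71,  742.49, -158.17,   -0.1 ]))
(np.float64(181.51552482741664), (-1, -1, -1, 1), array([ 678.75,  484.41,   28.49,  309.71,  742.49, -158.17,   -0.1 ]))
(np.float64(438.52997495887683), (-1, -1, 1, 1), array([  42.2 ,  491.28,  -71.49,  751.29, -135.24,  110.18,   -0.1 ]))
[ 5.71 -2.41  5.34] [-0.95  0.32 -0.  ] [ 0.23  0.97 -0.  ] -0.9999999852953565
[ 3.57  4.9  -6.4 ] [-0.78  0.63 -0.  ] [0.55 0.84 0.  ] -0.9999907713879514
[ 0.8   9.85 -2.2 ] [-0.29  0.96  0.01] [0.92 0.39 0.  ] -0.9999646584713421
[-7.25 -4.06  0.15] [-0.09  1.   -0.04] [0.98 0.18 0.05] -0.9976821207984847
[5.06 3.35 3.11] [-0.36  0.93 -0.05] [0.89 0.45 0.05] -0.9975097213281228
```

```bash
cat > sim.py <<'E'
from fk import *
s=(-1,-1,-1,-1);LEN=[678.75,484.41,28.49,309.71,742.49,-158.17,-.1]
LO=np.array([-2.85,-.5,-1.23,.21,-1.02,.16,-2.73]);HI=np.array([2.85,2.14,1.37,2.46,4.16,2.05,2.73])
def jac(q):
    p0,T0=fk(q,s,LEN);J=np.zeros((6,7))
    for k in range(7):
        dq=np.array(q,float);dq[k]+=1e-5;p,T=fk(dq,s,LEN)
        J[:3,k]=(p-p0)/1e-5;J[3:,k]=(T*T0.inv()).as_rotvec()/1e-5
    return J
def go(q,dx,yaw,n=40,wl=500.,up=0):
    """shift dx mm, yaw deg about z, in n steps, min norm"""
    q=np.array(q,float);p,T=fk(q,s,LEN)
    for k in range(1,n+1):
        for _ in range(2):
            pc,Tc=fk(q,s,LEN)
            e=np.r_[p+np.array(dx)*k/n-pc,((R.from_euler('z',yaw*k/n,degrees=True)*T)*Tc.inv()).as_rotvec()]
            W=np.diag([1/wl]*3+[1]*3)
            q=np.clip(q+np.linalg.pinv(W@jac(q))@(W@e),LO,HI)
    return q
if __name__=='__main__':
    np.set_printoptions(precision=2,suppress=True)
    q=D[0][0];q=go(q,np.subtract(D[1][1],D[0][1]),-20);print(q,D[1][0])
    q=go(D[1][0],np.subtract(D[2][1],D[1][1]),-34);print(q,D[2][0])
    q=D[2][0]
    for dx,y in (((41,-172,-30),-13.6),((0,0,-270),0),((0,0,270),0),((-40,240,0),27),((5,435,0),64),((150,10,-265),0),((-100,-5,205),0),((-55,-466,84),-58),
      ((0,-205,0),-30),((170,0,-60),-8.6),((0,0,-230),0),((0,0,262),0),((-175,90,0),10),((0,500,0),65),((95,85,-250),24),((-80,-6,200),0),((-12,-460,78),-59),((37,-140,0),-30)):
        q=go(q,dx,y);print(dx,q,fk(q,s,LEN)[0])
E
python3 sim.py
```

```text
[-1.03  0.13  0.39  1.79 -0.05  1.23  0.37] [-1.03, 0.14, 0.37, 1.82, -0.05, 1.19, 0.35]
[-0.58 -0.01  0.89  1.99  0.01  1.16  0.71] [-0.58, 0, 0.89, 1.96, 0, 1.19, 0.71]
(41, -172, -30) [-0.19  0.39  0.94  1.69 -0.33  1.24  0.99] [ 479.17 -362.44  298.21]
(0, 0, -270) [-0.05  0.77  0.66  2.02 -0.8   0.64  1.31] [ 479.17 -362.44   28.21]
(0, 0, 270) [-0.19  0.39  0.94  1.69 -0.33  1.24  0.99] [ 479.17 -362.44  298.21]
(-40, 240, 0) [-0.66 -0.03  0.81  2.09  0.03  1.09  0.78] [ 439.17 -122.44  298.21]
(5, 435, 0) [-1.06  0.16  0.38  1.88 -0.06  1.12  1.09] [444.17 312.56 298.21]
(150, 10, -265) [-0.84  0.74  0.27  1.86 -0.32  0.59  1.38] [594.17 322.56  33.21]
(-100, -5, 205) [-1.    0.31  0.38  1.89 -0.13  0.98  1.19] [494.17 317.56 238.21]
(-55, -466, 84) [-0.63 -0.04  0.83  2.01  0.03  1.17  0.93] [ 439.17 -148.44  322.21]
(0, -205, 0) [-0.27  0.29  1.01  1.75 -0.26  1.26  1.02] [ 439.17 -353.44  322.21]
(170, 0, -60) [-0.13  0.64  0.88  1.41 -0.49  1.33  0.83] [ 609.17 -353.44  262.21]
(0, 0, -230) [-0.11  0.91  0.73  1.68 -0.76  0.87  1.01] [ 609.17 -353.44   32.21]
(0, 0, 262) [-0.12  0.61  0.88  1.34 -0.46  1.41  0.81] [ 609.17 -353.44  294.21]
(-175, 90, 0) [-0.52  0.16  1.04  1.97 -0.15  1.1   0.83] [ 434.17 -263.44  294.21]
(0, 500, 0) [-1.1   0.07  0.52  2.01 -0.04  1.08  0.81] [434.17 236.56 294.21]
(95, 85, -250) [-0.92  0.65  0.27  2.04 -0.34  0.5   1.4 ] [529.17 321.56  44.21]
(-80, -6, 200) [-1.08  0.23  0.41  1.98 -0.11  0.96  1.17] [449.17 315.56 244.21]
(-12, -460, 78) [-0.68 -0.05  0.87  2.01  0.04  1.17  0.94] [ 437.17 -144.44  322.21]
(37, -140, 0) [-0.42  0.26  1.01  1.78 -0.23  1.24  0.89] [ 474.17 -284.44  322.21]
```

Run:
```python
from sim import *
np.set_printoptions(precision=2,suppress=True)
def run(q,seq):
    for dx,y in seq:
        q=go(q,dx,y);print(dx,y,q,fk(q,s,LEN)[0],fk(q,s,LEN)[1].as_matrix()[:,2])
    return q
q0=[-1.27,-.49,1.11,2.01,.49,1.33,.16]
print('A');run(q0,[((0,156,0),20),((0,150,0),20),((0,150,0),20),((60,0,-100),0)])
print('B');run(q0,[((0,0,-90),0),((0,156,0),20),((0,300,0),40)])
print('C');run(q0,[((0,156,0),20),((0,150,0),20),((0,150,0),20),((60,0,-100),0),((-60,0,0),0),((0,-300,0),-40),((0,-150,0),-20),((0,-150,0),-20)])
print('D');run(q0,[((0,-120,0),-15),((0,-200,0),-15),((100,0,-100),0)])
```

```text
A
(0, 156, 0) 20 [-1.44 -0.46  0.99  2.07  0.43  1.3   0.22] [444.78   3.86 347.72] [ 0.07 -0.01 -1.  ]
(0, 150, 0) 20 [-1.7  -0.32  1.04  2.05  0.32  1.21  0.38] [444.78 153.86 347.72] [ 0.07  0.01 -1.  ]
(0, 150, 0) 20 [-1.96  0.01  1.26  1.94 -0.    1.13  0.82] [444.78 303.86 347.72] [ 0.06  0.04 -1.  ]
(60, 0, -100) 0 [-1.59  0.36  1.1   2.02 -0.42  0.92  1.23] [504.78 303.86 247.72] [ 0.06  0.04 -1.  ]
B
(0, 0, -90) 0 [-1.39 -0.5   1.34  2.22  0.6   1.06  0.1 ] [ 444.67 -152.52  257.74] [ 0.06 -0.03 -1.  ]
(0, 156, 0) 20 [-1.6  -0.47  1.24  2.29  0.56  1.02  0.14] [444.67   3.48 257.74] [ 0.07 -0.01 -1.  ]
(0, 300, 0) 40 [-2.47 -0.33  1.37  2.17  0.43  0.93  0.41] [364.41 406.65 301.08] [ 0.09  0.11 -0.99]
C
(0, 156, 0) 20 [-1.44 -0.46  0.99  2.07  0.43  1.3   0.22] [444.78   3.86 347.72] [ 0.07 -0.01 -1.  ]
(0, 150, 0) 20 [-1.7  -0.32  1.04  2.05  0.32  1.21  0.38] [444.78 153.86 347.72] [ 0.07  0.01 -1.  ]
(0, 150, 0) 20 [-1.96  0.01  1.26  1.94 -0.    1.13  0.82] [444.78 303.86 347.72] [ 0.06  0.04 -1.  ]
(60, 0, -100) 0 [-1.59  0.36  1.1   2.02 -0.42  0.92  1.23] [504.78 303.86 247.72] [ 0.06  0.04 -1.  ]
(-60, 0, 0) 0 [-1.82  0.24  1.2   2.16 -0.31  0.84  1.09] [444.78 303.86 247.72] [ 0.06  0.04 -1.  ]
(0, -300, 0) -40 [-1.45 -0.29  1.22  2.36  0.39  0.86  0.33] [444.78   3.86 247.72] [ 0.07 -0.01 -1.  ]
(0, -150, 0) -20 [-1.3  -0.29  1.37  2.3   0.41  0.86  0.29] [ 449.23 -139.22  250.14] [ 0.07 -0.03 -1.  ]
(0, -150, 0) -20 [-0.72  0.24  1.26  2.18 -0.29  0.84  0.85] [ 449.23 -289.22  250.14] [ 0.05 -0.06 -1.  ]
D
(0, -120, 0) -15 [-1.26 -0.47  1.33  1.91  0.51  1.33  0.14] [ 444.78 -272.14  347.72] [ 0.05 -0.05 -1.  ]
(0, -200, 0) -15 [-1.45 -0.5   1.37  1.6   0.71  1.51  0.05] [ 532.03 -417.51  454.92] [ 0.12 -0.22 -0.97]
(100, 0, -100) 0 [-1.81 -0.5   1.37  1.66  0.93  1.44 -0.18] [ 710.32 -319.4   496.26] [ 0.29 -0.35 -0.89]
```

```bash
cat > se.py <<'E'
from sim import *
np.set_printoptions(precision=2,suppress=True)
q0=[-1.27,-.49,1.11,2.01,.49,1.33,.16]
q=q0
for dx,y in [((0,156,0),20),((0,150,0),20),((0,150,0),20),((60,0,-100),0)]: q=go(q,dx,y)
print(q)
O=(500,300,250)
def path(q,pts):
    for (x,y,z),yaw in pts:
        p=fk(q,s,LEN)[0];n=max(5,int(np.linalg.norm(np.subtract((x,y,z),p))/15),abs(int(yaw/3)));q=go(q,np.subtract((x,y,z),p),yaw,n)
    return q,fk(q,s,LEN)
L={'yaw out':[((500,300,250),70),((650,330,250),0),((650,330,250),-70),(O,0)],
'out yaw':[((500,300,250),-70),((650,330,250),0),((650,330,250),70),(O,0)],
'swing out':[((300,450,250),30),((350,600,250),0),((700,330,250),-30),(O,0)],
'swing in':[((650,330,250),0),((350,600,250),30),((300,400,250),0),(O,-30)],
'low swing':[((300,450,250),0),((200,420,400),0),((350,300,400),0),(O,0)],
'high':[((600,330,450),0),((300,600,450),30),((300,400,250),0),(O,-30)],
'high2':[((300,400,250),30),((300,600,450),0),((600,330,450),-30),(O,0)],}
if __name__=='__main__':
  for k,l in L.items():
    r,(p,T)=path(q,l);print(k,r,p)
E
python3 se.py
```

```text
[-1.59  0.36  1.1   2.02 -0.42  0.92  1.23]
yaw out [-1.68  0.41  1.22  2.02 -0.49  0.96  1.3 ] [500. 300. 250.]
out yaw [-1.58  0.33  1.07  2.04 -0.38  0.9   1.2 ] [500. 300. 250.]
swing out [-1.63  0.37  1.14  2.03 -0.43  0.93  1.24] [500. 300. 250.]
swing in [-1.6   0.34  1.1   2.03 -0.4   0.91  1.22] [500. 300. 250.]
low swing [-2.65 -0.5   1.37  2.    0.73  1.16  0.2 ] [463.95 409.95 339.88]
high [-1.58  0.33  1.07  2.04 -0.38  0.9   1.2 ] [500. 300. 250.]
high2 [-1.66  0.39  1.19  2.02 -0.46  0.95  1.27] [500. 300. 250.]
```

```bash
nproc
cat > rs.py <<'E'
from se import *
import sys,time
def work(seed):
    rng=np.random.default_rng(seed);best=(9,);t=time.time()
    while time.time()-t<150:
        q=np.array(q0);ok=True;log=[]
        k=rng.integers(1,5)
        for i in range(k+1):
            if i<k:
                y=rng.uniform(-250,350);x=440+(rng.uniform(0,180) if y>260 else rng.uniform(0,15));z=rng.uniform(240,520)
            else: x,y,z=480,300,250
            p,T=fk(q,s,LEN);yc=np.degrees(np.arctan2(T.as_matrix()[1,0],T.as_matrix()[0,0]))
            yaw=rng.uniform(-60,60)
            if i==0 and rng.random()<.3: yaw=0
            yaw=round(yaw,-1);tgt=np.round([x,y,z],-1)
            n=max(4,int(np.linalg.norm(tgt-p)/25),int(abs(yaw)/8))
            q=go(q,tgt-p,yaw,n);log.append((tgt.tolist(),yaw))
            if np.linalg.norm(fk(q,s,LEN)[0]-tgt)>5 or abs(q[6])>2.3: ok=False;break
        if ok:
            c=abs(q[2]-.3)+max(0,.15-q[1])*3+abs(q[4])*.3
            if c<best[0]: best=(c,q,log)
    return best
if __name__=='__main__':
    from multiprocessing import Pool,cpu_count
    with Pool(cpu_count()) as P: r=P.map(work,range(cpu_count()))
    for b in sorted(r,key=lambda b:b[0])[:4]:print(b)
E
OMP_NUM_THREADS=1 python3 rs.py
```

```text
4
[-1.59  0.36  1.1   2.02 -0.42  0.92  1.23]
(np.float64(0.13694771616619927), array([-1.11,  0.25,  0.43,  1.94, -0.04,  0.97, -0.73]), [([440.0, -70.0, 500.0], -40.0), ([450.0, 110.0, 330.0], -60.0), ([540.0, 290.0, 460.0], 20.0), ([480, 300, 250], 50.0)])
(np.float64(0.21163133630327483), array([-1.18,  0.23,  0.5 ,  2.  , -0.05,  0.92, -0.37]), [([450.0, -0.0, 500.0], 10.0), ([450.0, 10.0, 510.0], -20.0), ([440.0, -220.0, 450.0], -10.0), ([450.0, 220.0, 490.0], -40.0), ([480, 300, 250], 50.0)])
(np.float64(0.21578571976399527), array([-1.15,  0.29,  0.49,  1.88, -0.08,  1.03, -1.04]), [([450.0, 70.0, 500.0], -30.0), ([450.0, -70.0, 510.0], -40.0), ([450.0, 320.0, 250.0], -20.0), ([480, 300, 250], 40.0)])
(np.float64(0.23351444931462534), array([-1.19,  0.26,  0.51,  1.94, -0.07,  0.98, -0.71]), [([440.0, -230.0, 480.0], -20.0), ([440.0, 230.0, 450.0], -20.0), ([450.0, -70.0, 290.0], -50.0), ([600.0, 270.0, 370.0], 20.0), ([480, 300, 250], 40.0)])
```

Emit:
servo_tool([
  {"delta_pos": [0, 14, 26], "twist": [0, 0, -6.7], "grip": 0.4},
  {"delta_pos": [0, 14, 26], "twist": [0, 0, -6.7], "grip": 0.4},
  {"delta_pos": [0, 14, 26], "twist": [0, 0, -6.7], "grip": 0.4},
  {"delta_pos": [0, 14, 26], "twist": [0, 0, -6.7], "grip": 0.4},
  {"delta_pos": [0, 14, 26], "twist": [0, 0, -6.7], "grip": 0.4},
  {"delta_pos": [0, 14, 26], "twist": [0, 0, -6.7], "grip": 0.4},
  {"delta_pos": [0, 0, 0], "twist": [0, 0, 0], "grip": 0.4},
])

```text
time_s: 25.62
tool_pos: [440.4, -73.5, 501.8]
tool_rot: [2.42, 1.893, -0.009]
force: [0.3, -1.5, -1.3]
opening: 0.698
```

```bash
python3 j.py;python3 - <<'E'
from se import *
p=[]
for l in [((440,-70,500),-40.),((450,110,330),-60.),((540,290,460),20.),((480,300,250),50.)]: q0,(p,T)=path(q0,[l]);print(q0,p)
E
```

```text
25.625 [-1.03 -0.29  0.78  1.75  0.27  1.58 -0.51] [440.36 -73.48 501.81] [ 2.42  1.89 -0.01]
[-1.59  0.36  1.1   2.02 -0.42  0.92  1.23]
[-1.09 -0.23  0.81  1.55  0.24  1.73 -0.47] [440. -70. 500.]
[-1.07  0.05  0.69  1.89  0.01  1.27 -1.66] [450. 110. 330.]
[-1.01  0.4   0.58  1.02 -0.16  1.83 -1.42] [540. 290. 460.]
[-1.12  0.25  0.43  1.94 -0.04  0.98 -0.73] [480. 300. 250.]
```

Tracking the model. Continue.

Emit:
servo_tool([
  {"delta_pos": [1, 20, -19], "twist": [0, 0, -6.6], "grip": 0.4},
  {"delta_pos": [1, 20, -19], "twist": [0, 0, -6.6], "grip": 0.4},
  {"delta_pos": [1, 20, -19], "twist": [0, 0, -6.6], "grip": 0.4},
  {"delta_pos": [1, 20, -19], "twist": [0, 0, -6.6], "grip": 0.4},
  {"delta_pos": [1, 20, -19], "twist": [0, 0, -6.6], "grip": 0.4},
  {"delta_pos": [1, 20, -19], "twist": [0, 0, -6.6], "grip": 0.4},
  {"delta_pos": [1, 20, -19], "twist": [0, 0, -6.6], "grip": 0.4},
  {"delta_pos": [1, 20, -19], "twist": [0, 0, -6.6], "grip": 0.4},
  {"delta_pos": [1, 20, -19], "twist": [0, 0, -6.6], "grip": 0.4},
  {"delta_pos": [0, 0, 0], "twist": [0, 0, 0], "grip": 0.4},
])

```text
time_s: 26.88
tool_pos: [448.2, 106.3, 328.2]
tool_rot: [3.051, 0.452, -0.064]
force: [-0.6, -1.3, 0.1]
opening: 0.697
```

```bash
python3 j.py
```

```text
26.875 [-0.99  0.    0.6   1.96  0.05  1.23 -1.69] [448.21 106.29 328.24] [ 3.05  0.45 -0.06]
```

Emit:
servo_tool([
  {"delta_pos": [15, 31, 22], "twist": [0, 0, 3.3], "grip": 0.4},
  {"delta_pos": [15, 31, 22], "twist": [0, 0, 3.3], "grip": 0.4},
  {"delta_pos": [15, 31, 22], "twist": [0, 0, 3.3], "grip": 0.4},
  {"delta_pos": [15, 31, 22], "twist": [0, 0, 3.3], "grip": 0.4},
  {"delta_pos": [15, 31, 22], "twist": [0, 0, 3.3], "grip": 0.4},
  {"delta_pos": [15, 31, 22], "twist": [0, 0, 3.3], "grip": 0.4},
  {"delta_pos": [0, 0, 0], "twist": [0, 0, 0], "grip": 0.4},
])

```text
time_s: 27.75
tool_pos: [539.6, 293.4, 462.9]
tool_rot: [2.922, 0.973, -0.042]
force: [-0.1, -0.5, -1.2]
opening: 0.698
```

Emit:
servo_tool([
  {"delta_pos": [-9, 2, -30], "twist": [0, 0, 7], "grip": 0.4},
  {"delta_pos": [-9, 1, -30], "twist": [0, 0, 7], "grip": 0.4},
  {"delta_pos": [-9, 1, -30], "twist": [0, 0, 7], "grip": 0.4},
  {"delta_pos": [-9, 1, -30], "twist": [0, 0, 7], "grip": 0.4},
  {"delta_pos": [-9, 1, -30], "twist": [0, 0, 7], "grip": 0.4},
  {"delta_pos": [-9, 1, -30], "twist": [0, 0, 7], "grip": 0.4},
  {"delta_pos": [-9, 1, -30], "twist": [0, 0, 8], "grip": 0.4},
  {"delta_pos": [0, 0, 0], "twist": [0, 0, 0], "grip": 0.4},
])

```text
time_s: 28.75
tool_pos: [474.8, 298.5, 250.5]
tool_rot: [2.237, 2.108, -0.006]
force: [0.7, -0.0, 0.8]
opening: 0.7
```

```bash
python3 j.py
```

```text
28.75 [-1.02  0.24  0.36  1.89 -0.02  1.03 -0.72] [474.77 298.47 250.54] [ 2.24  2.11 -0.01]
```

```bash
cat > plan.py <<'E'
from se import *
q=[-1.02,.24,.36,1.89,-.02,1.03,-.72]
X=450
P=[((X,260,250),0),((X,0,250),0),((X,-290,250),0),((546,-303,250),0),((546,-303,50),0),((546,-303,250),0),((X,-290,250),0),((X,0,250),50),((X,260,250),50),((480,298,120),0),((480,298,57),0),((480,298,200),0),((X,260,250),0),((X,0,250),-50),((X,-290,250),-50),((415,-304,220),0),((415,-304,95),0),((415,-304,250),0),((X,-280,250),0),((X,0,250),50),((X,260,250),50),((425,291,102),0)]
for l in P: q,(p,T)=path(q,[l]);print(l,q,(p-np.array(l[0])).round())
E
python3 plan.py
```

```text
[-1.59  0.36  1.1   2.02 -0.42  0.92  1.23]
((450, 260, 250), 0) [-1.04  0.16  0.36  2.06  0.01  0.94 -0.75] [-0. -0.  0.]
((450, 0, 250), 0) [-0.79 -0.04  0.6   2.3   0.11  0.85 -0.32] [ 0. -0. -0.]
((450, -290, 250), 0) [-0.42  0.16  0.9   2.16 -0.13  0.83  0.5 ] [ 0.  0. -0.]
((546, -303, 250), 0) [-0.32  0.37  0.82  1.9  -0.29  0.94  0.56] [-0. -0.  0.]
((546, -303, 50), 0) [-0.17  0.69  0.53  2.12 -0.7   0.45  0.83] [-0.  0.  0.]
((546, -303, 250), 0) [-0.32  0.37  0.82  1.9  -0.29  0.94  0.56] [-0.  0. -0.]
((450, -290, 250), 0) [-0.43  0.16  0.91  2.16 -0.13  0.83  0.5 ] [-0. -0.  0.]
((450, 0, 250), 50) [-0.77 -0.09  0.63  2.37  0.1   0.79  0.61] [ 0. -0. -0.]
((450, 260, 250), 50) [-1.02  0.07  0.42  2.21 -0.06  0.8   1.12] [-0. -0.  0.]
((480, 298, 120), 0) [-0.97  0.39  0.3   2.32 -0.31  0.4   1.28] [-0.  0.  0.]
((480, 298, 57), 0) [-0.9   0.53  0.16  2.37 -0.46  0.19  1.37] [-0.  0.  0.]
((480, 298, 200), 0) [-1.02  0.24  0.4   2.2  -0.16  0.66  1.17] [-0.  0. -0.]
((450, 260, 250), 0) [-1.03  0.07  0.44  2.21 -0.06  0.8   1.12] [-0.  0.  0.]
((450, 0, 250), -50) [-0.79 -0.09  0.66  2.37  0.1   0.79  0.61] [ 0. -0. -0.]
((450, -290, 250), -50) [-0.45  0.17  0.94  2.16 -0.14  0.83  0.51] [ 0.  0. -0.]
((415, -304, 220), 0) [-0.41  0.17  0.95  2.28 -0.18  0.71  0.59] [ 0.  0. -0.]
((415, -304, 95), 0) [-0.18  0.47  0.59  2.42 -0.69  0.35  0.96] [0. 0. 0.]
((415, -304, 250), 0) [-0.46  0.11  0.99  2.21 -0.09  0.81  0.52] [0. 0. 0.]
((450, -280, 250), 0) [-0.49  0.16  0.96  2.17 -0.13  0.83  0.48] [-0. -0.  0.]
((450, 0, 250), 50) [-0.82 -0.1   0.69  2.37  0.11  0.79  0.6 ] [ 0. -0. -0.]
((450, 260, 250), 50) [-1.07  0.07  0.47  2.21 -0.06  0.8   1.13] [-0. -0.  0.]
((425, 291, 102), 0) [-1.04  0.38  0.27  2.46 -0.41  0.25  1.29] [14. 12.  6.]
```

```bash
cat > plan2.py <<'E'
from se import *
q=[-1.02,.24,.36,1.89,-.02,1.03,-.72]
X=500;Z=460
P=[((X,260,Z),0),((X,0,Z),0),((X,-290,Z),0),((546,-303,Z),0),((546,-303,50),0),((546,-303,Z),0),((X,0,Z),50),((X,260,Z),50),((480,298,120),0),((480,298,57),0),((480,298,200),0),((X,260,Z),0),((X,0,Z),-50),((X,-290,Z),-50),((415,-304,220),0),((415,-304,95),0),((450,-304,Z),0),((X,0,Z),50),((X,260,Z),50),((425,291,150),0),((425,291,102),0)]
for l in P: q,(p,T)=path(q,[l]);print(l,q,(p-np.array(l[0])).round())
E
python3 plan2.py
```

```text
[-1.59  0.36  1.1   2.02 -0.42  0.92  1.23]
((500, 260, 460), 0) [-1.    0.15  0.39  1.37  0.01  1.63 -0.67] [ 0. -0. -0.]
((500, 0, 460), 0) [-0.79 -0.05  0.58  1.59  0.09  1.56 -0.28] [ 0. -0. -0.]
((500, -290, 460), 0) [-0.44  0.13  0.92  1.47 -0.07  1.53  0.41] [ 0.  0. -0.]
((546, -303, 460), 0) [-0.34  0.27  0.91  1.33 -0.18  1.58  0.48] [-0. -0. -0.]
((546, -303, 50), 0) [-0.2   0.7   0.57  2.11 -0.73  0.48  0.86] [-0.  0.  0.]
((546, -303, 460), 0) [-0.34  0.27  0.91  1.34 -0.18  1.58  0.48] [ 0. -0. -0.]
((500, 0, 460), 50) [-0.78 -0.11  0.59  1.67  0.08  1.51  0.62] [ 0. -0. -0.]
((500, 260, 460), 50) [-0.98  0.04  0.44  1.53 -0.04  1.51  1.14] [-0. -0. -0.]
((480, 298, 120), 0) [-0.97  0.39  0.3   2.32 -0.31  0.4   1.27] [-0.  0.  0.]
((480, 298, 57), 0) [-0.9   0.53  0.16  2.37 -0.46  0.19  1.37] [-0.  0.  0.]
((480, 298, 200), 0) [-1.02  0.24  0.4   2.2  -0.16  0.66  1.17] [-0.  0. -0.]
((500, 260, 460), 0) [-1.    0.04  0.46  1.53 -0.04  1.51  1.14] [ 0. -0. -0.]
((500, 0, 460), -50) [-0.81 -0.12  0.62  1.67  0.09  1.51  0.62] [ 0. -0. -0.]
((500, -290, 460), -50) [-0.46  0.13  0.95  1.47 -0.08  1.53  0.42] [ 0.  0. -0.]
((415, -304, 220), 0) [-0.41  0.17  0.94  2.28 -0.17  0.71  0.59] [ 0.  0. -0.]
((415, -304, 95), 0) [-0.17  0.47  0.59  2.42 -0.69  0.34  0.95] [0. 0. 0.]
((450, -304, 460), 0) [-0.51  0.01  0.97  1.56  0.02  1.51  0.4 ] [ 0. -0. -0.]
((500, 0, 460), 50) [-0.83 -0.12  0.63  1.67  0.09  1.51  0.61] [ 0. -0. -0.]
((500, 260, 460), 50) [-1.02  0.04  0.48  1.53 -0.04  1.51  1.15] [-0. -0. -0.]
((425, 291, 150), 0) [-1.07  0.25  0.36  2.42 -0.23  0.42  1.17] [-0.  0. -0.]
((425, 291, 102), 0) [-1.02  0.37  0.25  2.46 -0.38  0.25  1.27] [17. 14.  7.]
```

```bash
cat > plan3.py <<'E'
from se import *
q=[-1.02,.24,.36,1.89,-.02,1.03,-.72]
A=((530,150,460),0);
def cross(yaw,X): return [((X,120,460),yaw/3),((X,-50,460),yaw/3),((X,-200,460),yaw/3)]
for X in (560,600):
    r=q
    for l in [((530,260,440),0)]+cross(0,X)+[((550,-303,440),0),((546,-303,50),0),((546,-303,450),0)]+cross(100,X)[::-1]+[((520,270,440),0),((480,298,57),0),((480,298,300),0),((530,260,440),0)]+cross(-100,X)+[((500,-304,440),0),((415,-304,200),0),((415,-304,95),0)]: r,(p,T)=path(r,[l]);print(l,r,(p-np.array(l[0])).round())
E
python3 plan3.py
```

```text
[-1.59  0.36  1.1   2.02 -0.42  0.92  1.23]
((530, 260, 440), 0) [-0.96  0.21  0.4   1.36 -0.01  1.58 -0.63] [-0. -0. -0.]
((560, 120, 460), 0.0) [-0.81  0.15  0.48  1.39 -0.01  1.6  -0.39] [ 0. -0. -0.]
((560, -50, 460), 0.0) [-0.64  0.1   0.61  1.46 -0.    1.56 -0.09] [ 0. -0. -0.]
((560, -200, 460), 0.0) [-0.43  0.17  0.72  1.41 -0.07  1.55  0.22] [ 0.  0. -0.]
((550, -303, 440), 0) [-0.26  0.24  0.78  1.4  -0.14  1.51  0.44] [-0.  0. -0.]
((546, -303, 50), 0) [-0.12  0.67  0.47  2.13 -0.63  0.42  0.78] [-0.  0.  0.]
((546, -303, 450), 0) [-0.26  0.24  0.78  1.37 -0.14  1.54  0.44] [ 0. -0. -0.]
((560, -200, 460), 33.333333333333336) [-0.36  0.13  0.67  1.45 -0.07  1.52  0.83] [ 0.  0. -0.]
((560, -50, 460), 33.333333333333336) [-0.5   0.04  0.53  1.53 -0.04  1.51  1.13] [ 0. -0. -0.]
((560, 120, 460), 33.333333333333336) [-0.62  0.07  0.38  1.49 -0.06  1.53  1.44] [-0. -0. -0.]
((520, 270, 440), 0) [-0.79  0.09  0.25  1.54 -0.04  1.45  1.15] [-0. -0. -0.]
((480, 298, 57), 0) [-0.78  0.52  0.08  2.4  -0.27  0.16  1.24] [-0. -0. -0.]
((480, 298, 300), 0) [-0.87  0.1   0.24  1.99 -0
[... 1631 characters left out ...]
 [-6. -2. -2.]
((480, 298, 300), 0) [-0.8   0.11  0.17  1.97 -0.03  1.01  1.07] [-0.  0. -0.]
((530, 260, 440), 0) [-0.73  0.11  0.22  1.51 -0.04  1.47  1.17] [-0. -0. -0.]
((600, 120, 460), -33.333333333333336) [-0.6   0.16  0.36  1.38 -0.06  1.55  0.85] [-0.  0. -0.]
((600, -50, 460), -33.333333333333336) [-0.48  0.15  0.51  1.4  -0.06  1.55  0.54] [ 0. -0. -0.]
((600, -200, 460), -33.333333333333336) [-0.32  0.26  0.65  1.28 -0.13  1.6   0.25] [ 0.  0. -0.]
((500, -304, 440), 0) [-0.23  0.13  0.73  1.51 -0.06  1.48  0.43] [-0. -0. -0.]
((415, -304, 200), 0) [-0.19  0.19  0.72  2.3  -0.17  0.65  0.59] [-0.  0. -0.]
((415, -304, 95), 0) [-0.04  0.43  0.47  2.43 -0.56  0.31  0.86] [0. 0. 0.]
```

Emit:
servo_tool([
  {"delta_pos": [11, -7, 38], "twist": [0, 0, 0], "grip": 0.4},
  {"delta_pos": [11, -8, 38], "twist": [0, 0, 0], "grip": 0.4},
  {"delta_pos": [11, -8, 38], "twist": [0, 0, 0], "grip": 0.4},
  {"delta_pos": [11, -8, 38], "twist": [0, 0, 0], "grip": 0.4},
  {"delta_pos": [11, -8, 38], "twist": [0, 0, 0], "grip": 0.4},
  {"delta_pos": [14, -46, 7], "twist": [0, 0, 0], "grip": 0.4},
  {"delta_pos": [14, -46, 7], "twist": [0, 0, 0], "grip": 0.4},
  {"delta_pos": [12, -46, 6], "twist": [0, 0, 0], "grip": 0.4},
  {"delta_pos": [0, -46, 0], "twist": [0, 0, 0], "grip": 0.4},
  {"delta_pos": [0, -46, 0], "twist": [0, 0, 0], "grip": 0.4},
])

```text
time_s: 30.0
tool_pos: [570.5, 28.2, 463.4]
tool_rot: [2.242, 2.102, 0.001]
force: [0.5, -0.0, -0.0]
opening: 0.702
```

Emit:
servo_tool([
  {"delta_pos": [0, -46, 0], "twist": [0, 0, 0], "grip": 0.4},
  {"delta_pos": [0, -46, 0], "twist": [0, 0, 0], "grip": 0.4},
  {"delta_pos": [0, -46, 0], "twist": [0, 0, 0], "grip": 0.4},
  {"delta_pos": [0, -46, 0], "twist": [0, 0, 0], "grip": 0.4},
  {"delta_pos": [0, -46, 0], "twist": [0, 0, 0], "grip": 0.4},
  {"delta_pos": [-4, -36, 0], "twist": [0, 0, 0], "grip": 0.4},
  {"delta_pos": [-10, -36, -30], "twist": [0, 0, 0], "grip": 0.4},
  {"delta_pos": [-10, -27, -60], "twist": [0, 0, 0], "grip": 0.4},
  {"delta_pos": [0, 0, -40], "twist": [0, 0, 0], "grip": 0.4},
  {"delta_pos": [0, 0, 0], "twist": [0, 0, 0], "grip": 0.4},
])

```text
time_s: 31.25
tool_pos: [545.9, -296.4, 334.6]
tool_rot: [2.243, 2.105, -0.004]
force: [0.1, -0.5, 1.1]
opening: 0.699
```

```bash
python3 j.py
```

```text
31.25 [-0.22  0.29  0.75  1.7  -0.19  1.17  0.52] [ 545.89 -296.42  334.56] [ 2.24  2.11 -0.  ]
```

Emit:
servo_tool([
  {"delta_pos": [0, -6.5, -40], "twist": [0, 0, 0], "grip": 0.4},
  {"delta_pos": [0, 0, -60], "twist": [0, 0, 0], "grip": 0.4},
  {"delta_pos": [0, 0, -60], "twist": [0, 0, 0], "grip": 0.4},
  {"delta_pos": [0, 0, -55], "twist": [0, 0, 0], "grip": 0.4},
  {"delta_pos": [0, 0, -35], "twist": [0, 0, 0], "grip": 0.4},
  {"delta_pos": [0, 0, -22], "twist": [0, 0, 0], "grip": 0.4},
  {"delta_pos": [0, 0, -13], "twist": [0, 0, 0], "grip": 0.4},
  {"delta_pos": [0, 0, 0], "twist": [0, 0, 0], "grip": 0.4},
])

```text
time_s: 32.25
tool_pos: [548.3, -302.6, 50.9]
tool_rot: [2.237, 2.107, -0.001]
force: [-0.2, 0.6, 1.2]
opening: 0.703
```

Emit:
servo_tool([
  {"delta_pos": [0, 0, 0], "twist": [0, 0, 0], "grip": 0.2},
  {"delta_pos": [0, 0, 0], "twist": [0, 0, 0], "grip": 0.05},
  {"delta_pos": [0, 0, 0], "twist": [0, 0, 0], "grip": -0.1},
  {"delta_pos": [0, 0, 0], "twist": [0, 0, 0], "grip": -0.3},
  {"delta_pos": [0, 0, 0], "twist": [0, 0, 0], "grip": -0.6},
  {"delta_pos": [0, 0, 0], "twist": [0, 0, 0], "grip": -1},
  {"delta_pos": [0, 0, 0], "twist": [0, 0, 0], "grip": -1},
  {"delta_pos": [0, 0, 0], "twist": [0, 0, 0], "grip": -1},
], force=40)

```text
time_s: 33.25
tool_pos: [547.2, -302.8, 50.6]
tool_rot: [2.238, 2.107, -0.002]
force: [-3.1, -0.2, 9.0]
opening: 0.43
```

```bash
python3 j.py
```

```text
33.25 [-0.02  0.62  0.54  1.93 -0.48  0.65  0.75] [ 547.24 -302.8    50.56] [ 2.24  2.11 -0.  ]
```

Emit:
servo_tool([
  {"delta_pos": [0, 0, 15], "twist": [0, 0, 0], "grip": -1},
  {"delta_pos": [0, 0, 40], "twist": [0, 0, 0], "grip": -1},
  {"delta_pos": [0, 0, 58], "twist": [0, 0, 0], "grip": -1},
  {"delta_pos": [0, 0, 60], "twist": [0, 0, 0], "grip": -1},
  {"delta_pos": [0, 0, 60], "twist": [0, 0, 0], "grip": -1},
  {"delta_pos": [0, 0, 60], "twist": [0, 0, 0], "grip": -1},
  {"delta_pos": [0, 0, 60], "twist": [0, 0, 0], "grip": -1},
  {"delta_pos": [4, 15, 45], "twist": [0, 0, 2], "grip": -1},
  {"delta_pos": [10, 35, 10], "twist": [0, 0, 5], "grip": -1},
  {"delta_pos": [10, 45, 0], "twist": [0, 0, 6], "grip": -1},
])

```text
time_s: 34.5
tool_pos: [570.8, -207.5, 459.9]
tool_rot: [1.983, 2.347, 0.012]
force: [0.6, 0.1, -1.1]
opening: 0.428
```

Emit:
servo_tool([
  {"delta_pos": [0, 45, 0], "twist": [0, 0, 7], "grip": -1},
  {"delta_pos": [0, 45, 0], "twist": [0, 0, 7], "grip": -1},
  {"delta_pos": [0, 45, 0], "twist": [0, 0, 7], "grip": -1},
  {"delta_pos": [0, 45, 0], "twist": [0, 0, 7], "grip": -1},
  {"delta_pos": [0, 45, 0], "twist": [0, 0, 7], "grip": -1},
  {"delta_pos": [0, 45, 0], "twist": [0, 0, 7], "grip": -1},
  {"delta_pos": [-10, 45, 0], "twist": [0, 0, 7], "grip": -1},
  {"delta_pos": [-10, 45, 0], "twist": [0, 0, 7], "grip": -1},
  {"delta_pos": [-10, 40, 0], "twist": [0, 0, 7], "grip": -1},
  {"delta_pos": [0, 0, 0], "twist": [0, 0, 0], "grip": -1},
])

```text
time_s: 35.75
tool_pos: [539.9, 195.4, 458.3]
tool_rot: [0.459, 3.053, 0.064]
force: [-0.2, -0.6, 0.0]
opening: 0.425
```

```bash
python3 j.py
```

```text
35.75 [-0.78  0.1   0.35  1.59 -0.04  1.39  0.85] [539.93 195.41 458.29] [0.46 3.05 0.06]
```

Emit:
servo_tool([
  {"delta_pos": [-12, 30, -40], "twist": [0, 0, 5], "grip": -1},
  {"delta_pos": [-12, 30, -50], "twist": [0, 0, 5], "grip": -1},
  {"delta_pos": [-12, 25, -50], "twist": [0, 0, 3], "grip": -1},
  {"delta_pos": [-12, 18, -50], "twist": [0, 0, 0], "grip": -1},
  {"delta_pos": [-12, 0, -50], "twist": [0, 0, 0], "grip": -1},
  {"delta_pos": [0, 0, -40], "twist": [0, 0, 0], "grip": -1},
  {"delta_pos": [0, 0, 0], "twist": [0, 0, 0], "grip": -1},
])

```text
time_s: 36.62
tool_pos: [480.5, 293.9, 176.4]
tool_rot: [0.122, 3.092, 0.067]
force: [0.7, 0.5, 0.7]
opening: 0.427
```

```bash
cat > corr.py <<'E'
from h import *
import sys
from scipy.spatial.transform import Rotation as R
np.set_printoptions(precision=2,suppress=True)
b=np.radians(float(sys.argv[1]));o=get_obs();M=R.from_rotvec(o['tool_rot'])
y=np.array([np.cos(b),np.sin(b),0]);z=np.array([0,0,-1.]);x=np.cross(y,z)
print(o['joint_pos'],o['tool_pos']);
for sg in (1,-1): print('twist deg',np.degrees((R.from_matrix(np.c_[sg*x,sg*y,z])*M.inv()).as_rotvec()))
E
python3 corr.py 97.5; python3 pads.py pics/p5.png
```

```text
[-0.86  0.3   0.23  1.98 -0.1   0.81  0.92] [480.46 293.92 176.36]
twist deg [-2.65  2.5  12.02]
twist deg [   3.68    3.9  -167.9 ]
36.625 [480.5 293.9 176.4]
[273.9 175.5] [43.1 44.6] [477.3 299.9   7. ]
[260.9 117.8] [46.1 46.3] [423.1 292.6   7. ]
```

Emit:
servo_tool([
  {"delta_pos": [0, 2, 0], "twist": [-1.3, 1.25, 6], "grip": -1},
  {"delta_pos": [-1.5, 3, 0], "twist": [-1.3, 1.25, 6], "grip": -1},
  {"delta_pos": [0, 0, -40], "twist": [0, 0, 0], "grip": -1},
  {"delta_pos": [0, 0, -35], "twist": [0, 0, 0], "grip": -1},
  {"delta_pos": [0, 0, 0], "twist": [0, 0, 0], "grip": -1},
  {"delta_pos": [0, 0, 0], "twist": [0, 0, 0], "grip": -1},
])

```text
time_s: 37.42
tool_pos: [481.1, 301.2, 105.4]
tool_rot: [-0.206, 3.13, 0.01]
force: [0.3, -0.2, -0.1]
opening: 0.427
```

```bash
python3 corr.py 97.5; python3 pads.py pics/p6.png
```

```text
[-0.81  0.43  0.17  1.98 -0.11  0.73  1.13] [481.1  301.16 105.38]
twist deg [-0.37  0.25 -0.03]
twist deg [ -0.39  -0.57 179.97]
37.425 [481.1 301.2 105.4]
[274.1 130.9] [59.8 60.6] [422.8 292.4   7. ]
[283.4 323.6] [58.5 73.9] [582.2 321.5   7. ]
```

Emit:
servo_tool([
  {"delta_pos": [-1.5, -2, -15], "twist": [-0.3, 0.2, 0], "grip": -1},
  {"delta_pos": [0, 0, -15], "twist": [0, 0, 0], "grip": -1},
  {"delta_pos": [0, 0, -9], "twist": [0, 0, 0], "grip": -1},
  {"delta_pos": [0, 0, -5], "twist": [0, 0, 0], "grip": -1},
  {"delta_pos": [0, 0, -3], "twist": [0, 0, 0], "grip": -1},
  {"delta_pos": [0, 0, 0], "twist": [0, 0, 0], "grip": -1},
])

```text
time_s: 38.22
tool_pos: [479.6, 297.6, 56.9]
tool_rot: [-0.205, 3.135, -0.001]
force: [0.2, -9.2, 19.6]
opening: 0.425
```

Emit:
servo_tool([
  {"delta_pos": [0, 0, 1], "twist": [0, 0, 0], "grip": -1},
  {"delta_pos": [0, 0, 0], "twist": [0, 0, 0], "grip": -0.1},
  {"delta_pos": [0, 0, 0], "twist": [0, 0, 0], "grip": 0.1},
  {"delta_pos": [0, 0, 0], "twist": [0, 0, 0], "grip": 0.3},
  {"delta_pos": [0, 0, 0], "twist": [0, 0, 0], "grip": 0.4},
  {"delta_pos": [0, 0, 15], "twist": [0, 0, 0], "grip": 0.4},
  {"delta_pos": [0, 0, 40], "twist": [0, 0, 0], "grip": 0.4},
  {"delta_pos": [0, 0, 55], "twist": [0, 0, 0], "grip": 0.4},
  {"delta_pos": [0, 0, 55], "twist": [0, 0, 0], "grip": 0.4},
  {"delta_pos": [0, 0, 50], "twist": [0, 0, 0], "grip": 0.4},
])

```text
time_s: 39.48
tool_pos: [478.1, 298.4, 275.2]
tool_rot: [0.207, -3.135, -0.001]
force: [0.6, 0.5, 0.5]
opening: 0.7
```

Emit:
servo_tool([
  {"delta_pos": [-10, 0, 40], "twist": [0, 0, 0], "grip": 0.4},
  {"delta_pos": [-10, 0, 0], "twist": [0, 0, 0], "grip": 0.4},
])

```text
time_s: 39.72
tool_pos: [458.9, 299.0, 316.0]
tool_rot: [-0.206, 3.132, 0.005]
force: [-0.5, -0.5, -0.0]
opening: 0.699
```

```bash
python3 pads.py pics/p7.png
python3 - <<'E'
from h import *
import pickle
pickle.dump(camera_info('wrist'),open('p7.pkl','wb'))
im=cv2.imread('pics/p7.png');cv2.imwrite('pics/p7c.png',cv2.resize(im[130:330,180:370],None,fx=3,fy=3))
E
python3 j.py
```

```text
39.725 [458.9 299.  316. ]
[273.6 132.3] [30.  30.2] [423.2 292.5   7. ]
39.775 [-0.88  0.16  0.21  1.83 -0.04  1.16  1.04] [457.13 298.84 313.95] [-0.21  3.13  0.  ]
```

View pics/p7c.png

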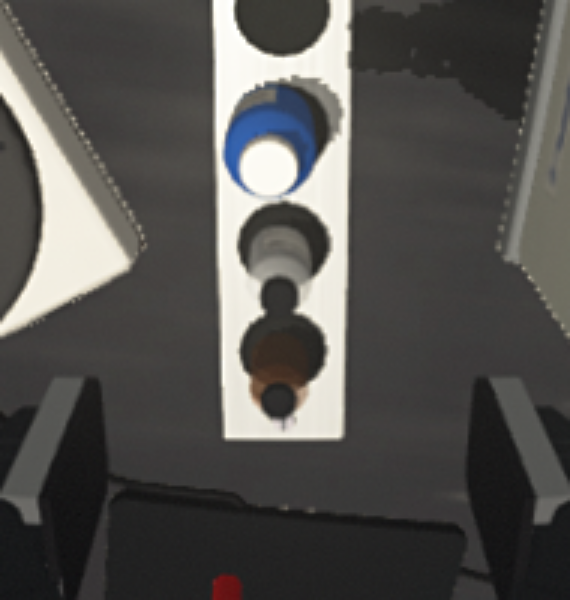

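Run:
```python
from h import *
import pickle;i=pickle.load(open('p7.pkl','rb'))
np.set_printoptions(precision=1,suppress=True)
im=cv2.imread('pics/p7.png');h=cv2.cvtColor(im,cv2.COLOR_BGR2HSV)
def cm(m,x0,y0,x1,y1):
    M=cv2.moments(m[y0:y1,x0:x1].astype(np.uint8),True);return (M['m10']/M['m00']+x0,M['m01']/M['m00']+y0)
p=cm((h[...,1]<60)&(h[...,2]>200),259,174,281,197);print(p,onz('wrist',p,85,i))
b=(h[...,0]>100)&(h[...,0]<125)&(h[...,1]>120)
ys,xs=np.nonzero(b[150:200,240:300]);print('blue cols',xs.min()+240,xs.max()+240,ys.min()+150,ys.max()+150)
print('pad P1',onz('wrist',(273.6,132.3),7,i),'P2 shade col',onz('wrist',(274.3,175),7,i))
for c in (xs.min()+240,xs.max()+240):print(onz('wrist',(c,178),60,i))
```

```text
(269.05151515151516, 187.13333333333333) [474.4 293.9  85. ]
blue cols 255 284 159 192
pad P1 [420.4 291.7   7. ] P2 shade col [478.  300.3   7. ]
[472.3 276.3  60. ]
[467.7 310.6  60. ]
```

Emit:
servo_tool([
  {"delta_pos": [15, -8, 25], "twist": [0, 0, 0], "grip": 0.4},
  {"delta_pos": [15, -8, 25], "twist": [0, 0, 0], "grip": 0.4},
  {"delta_pos": [15, -8, 30], "twist": [0, 0, 0], "grip": 0.4},
  {"delta_pos": [15, -8, 30], "twist": [0, 0, 0], "grip": 0.4},
  {"delta_pos": [15, -20, 30], "twist": [0, 0, -3], "grip": 0.4},
  {"delta_pos": [14, -40, 7], "twist": [0, 0, -4], "grip": 0.4},
  {"delta_pos": [14, -40, 0], "twist": [0, 0, -4], "grip": 0.4},
  {"delta_pos": [10, -40, 0], "twist": [0, 0, -4], "grip": 0.4},
  {"delta_pos": [0, -40, 0], "twist": [0, 0, -4], "grip": 0.4},
  {"delta_pos": [0, -40, 0], "twist": [0, 0, -4], "grip": 0.4},
])

```text
time_s: 41.02
tool_pos: [570.6, 44.6, 458.4]
tool_rot: [-0.427, -3.11, 0.001]
force: [0.3, -0.8, 0.6]
opening: 0.7
```

Emit:
servo_tool([
  {"delta_pos": [0, -40, 0], "twist": [0, 0, -4], "grip": 0.4},
  {"delta_pos": [0, -40, 0], "twist": [0, 0, -4], "grip": 0.4},
  {"delta_pos": [0, -40, 0], "twist": [0, 0, -4], "grip": 0.4},
  {"delta_pos": [0, -40, 0], "twist": [0, 0, -4], "grip": 0.4},
  {"delta_pos": [0, -40, 0], "twist": [0, 0, -4], "grip": 0.4},
  {"delta_pos": [0, -40, 0], "twist": [0, 0, -4], "grip": 0.4},
  {"delta_pos": [-10, -35, 0], "twist": [0, 0, -4], "grip": 0.4},
  {"delta_pos": [-15, -35, 0], "twist": [0, 0, -4], "grip": 0.4},
  {"delta_pos": [-20, -30, 0], "twist": [0, 0, 0], "grip": 0.4},
  {"delta_pos": [0, 0, 0], "twist": [0, 0, 0], "grip": 0.4},
])

```text
time_s: 42.28
tool_pos: [523.5, -296.4, 459.0]
tool_rot: [-1.271, -2.871, -0.0]
force: [-0.7, 0.2, 0.1]
opening: 0.7
```

```bash
python3 corr.py 45
```

```text
[-0.17  0.22  0.73  1.5  -0.15  1.47  1.29] [ 523.48 -296.44  459.03]
twist deg [-0.05 -0.08  2.76]
twist deg [  -0.13    0.07 -177.24]
```

Good. Now to above the tube (415,-304).

Emit:
servo_tool([
  {"delta_pos": [-22, -2, -20], "twist": [0, 0, 0], "grip": 0.5},
  {"delta_pos": [-25, -2, -45], "twist": [0, 0, 0], "grip": 0.5},
  {"delta_pos": [-25, -2, -45], "twist": [0, 0, 0], "grip": 0.5},
  {"delta_pos": [-25, -1, -45], "twist": [0, 0, 0], "grip": 0.5},
  {"delta_pos": [-11, 0, -45], "twist": [0, 0, 0], "grip": 0.5},
  {"delta_pos": [0, 0, -40], "twist": [0, 0, 0], "grip": 0.5},
  {"delta_pos": [0, 0, 0], "twist": [0, 0, 0], "grip": 0.5},
  {"delta_pos": [0, 0, 0], "twist": [0, 0, 0], "grip": 0.5},
])

```text
time_s: 43.28
tool_pos: [418.7, -300.6, 220.2]
tool_rot: [-1.263, -2.876, -0.0]
force: [0.1, -0.6, 0.5]
opening: 0.748
```

```bash
python3 corr.py 42
python3 - <<'E'
from h import *
np.set_printoptions(precision=1,suppress=True)
i=camera_info('wrist');im=read_camera('wrist');cv2.imwrite('pics/w4.png',im);h=cv2.cvtColor(im,cv2.COLOR_BGR2HSV)
m=((h[...,0]>100)&(h[...,0]<118)&(h[...,1]>150)&(h[...,2]>150)).astype(np.uint8)
n,l,st,c=cv2.connectedComponentsWithStats(m)
for k in range(1,n):
    if st[k,4]>60: print(c[k],st[k],onz('wrist',c[k],104,i))
E
```

```text
[-0.12  0.23  0.72  2.02 -0.19  0.95  1.44] [ 418.75 -300.63  220.17]
twist deg [-0.03 -0.03 -0.57]
twist deg [  0.04  -0.04 179.43]
[236.4  63.8] [227  60  20   9 107] [ 325.2 -240.7  104. ]
[268.  203.1] [ 247  184   43   40 1326] [ 413.5 -303.6  104. ]
```

Emit:
servo_tool([
  {"delta_pos": [-3, -2, -20], "twist": [0, 0, 0], "grip": 0.5},
  {"delta_pos": [-1.5, -1, -35], "twist": [0, 0, 0], "grip": 0.5},
  {"delta_pos": [0, 0, -35], "twist": [0, 0, 0], "grip": 0.5},
  {"delta_pos": [0, 0, -25], "twist": [0, 0, 0], "grip": 0.5},
  {"delta_pos": [0, 0, -9], "twist": [0, 0, 0], "grip": 0.5},
  {"delta_pos": [0, 0, 0], "twist": [0, 0, 0], "grip": 0.5},
  {"delta_pos": [0, 0, 0], "twist": [0, 0, 0], "grip": 0.5},
])

```text
time_s: 44.2
tool_pos: [414.5, -303.8, 96.1]
tool_rot: [1.263, 2.876, 0.001]
force: [-0.0, 0.4, 0.5]
opening: 0.749
```

```bash
python3 corr.py 42
```

```text
[ 0.01  0.43  0.61  2.12 -0.38  0.7   1.62] [ 414.47 -303.75   96.13]
twist deg [-0.02  0.03 -0.57]
twist deg [ -0.05  -0.03 179.43]
```

Emit:
servo_tool([
  {"delta_pos": [0, 0, 0], "twist": [0, 0, 0], "grip": 0.2},
  {"delta_pos": [0, 0, 0], "twist": [0, 0, 0], "grip": 0.05},
  {"delta_pos": [0, 0, 0], "twist": [0, 0, 0], "grip": -0.05},
  {"delta_pos": [0, 0, 0], "twist": [0, 0, 0], "grip": -0.15},
  {"delta_pos": [0, 0, 0], "twist": [0, 0, 0], "grip": -0.25},
  {"delta_pos": [0, 0, 0], "twist": [0, 0, 0], "grip": -0.5},
  {"delta_pos": [0, 0, 0], "twist": [0, 0, 0], "grip": -1},
  {"delta_pos": [0, 0, 0], "twist": [0, 0, 0], "grip": -1},
  {"delta_pos": [0, 0, 0], "twist": [0, 0, 0], "grip": -1},
], force=50)

```text
time_s: 45.32
tool_pos: [413.9, -303.6, 95.2]
tool_rot: [-1.263, -2.875, -0.001]
force: [-2.4, -0.1, 6.5]
opening: 0.38
```

Emit:
servo_tool([
  {"delta_pos": [0, 0, 15], "twist": [0, 0, 0], "grip": -1},
  {"delta_pos": [0, 0, 35], "twist": [0, 0, 0], "grip": -1},
  {"delta_pos": [5, 0, 50], "twist": [0, 0, 0], "grip": -1},
  {"delta_pos": [10, 0, 50], "twist": [0, 0, 0], "grip": -1},
  {"delta_pos": [20, 0, 50], "twist": [0, 0, 0], "grip": -1},
  {"delta_pos": [20, 0, 50], "twist": [0, 0, 0], "grip": -1},
  {"delta_pos": [20, 0, 50], "twist": [0, 0, 0], "grip": -1},
  {"delta_pos": [20, 0, 50], "twist": [0, 0, 0], "grip": -1},
  {"delta_pos": [20, 0, 20], "twist": [0, 0, 0], "grip": -1},
  {"delta_pos": [0, 0, 0], "twist": [0, 0, 0], "grip": -1},
])

```text
time_s: 46.58
tool_pos: [529.6, -303.3, 466.4]
tool_rot: [1.263, 2.877, -0.001]
force: [-0.4, -0.3, -1.6]
opening: 0.374
```

```bash
python3 corr.py 42
```

```text
[-0.18  0.24  0.76  1.47 -0.17  1.49  1.32] [ 529.56 -303.32  466.38]
twist deg [ 0.03 -0.01 -0.6 ]
twist deg [  0.01   0.04 179.4 ]
```

Emit:
servo_tool([
  {"delta_pos": [15, 25, 0], "twist": [0, 0, 2], "grip": -1},
  {"delta_pos": [15, 38, 0], "twist": [0, 0, 3], "grip": -1},
  {"delta_pos": [10, 40, 0], "twist": [0, 0, 4], "grip": -1},
  {"delta_pos": [0, 40, 0], "twist": [0, 0, 4], "grip": -1},
  {"delta_pos": [0, 40, 0], "twist": [0, 0, 4], "grip": -1},
  {"delta_pos": [0, 40, 0], "twist": [0, 0, 4], "grip": -1},
  {"delta_pos": [0, 40, 0], "twist": [0, 0, 4], "grip": -1},
  {"delta_pos": [0, 40, 0], "twist": [0, 0, 4], "grip": -1},
  {"delta_pos": [0, 40, 0], "twist": [0, 0, 4], "grip": -1},
  {"delta_pos": [0, 40, 0], "twist": [0, 0, 4], "grip": -1},
])

```text
time_s: 47.82
tool_pos: [567.6, 81.2, 464.5]
tool_rot: [-0.281, -3.127, 0.001]
force: [0.4, -0.9, -1.1]
opening: 0.376
```

Emit:
servo_tool([
  {"delta_pos": [0, 40, 0], "twist": [0, 0, 4], "grip": -1},
  {"delta_pos": [-10, 40, 0], "twist": [0, 0, 4], "grip": -1},
  {"delta_pos": [-15, 40, 0], "twist": [0, 0, 4], "grip": -1},
  {"delta_pos": [-20, 40, 0], "twist": [0, 0, 4], "grip": -1},
  {"delta_pos": [-20, 40, 0], "twist": [0, 0, 2], "grip": -1},
  {"delta_pos": [-20, 20, -20], "twist": [0, 0, 0], "grip": -1},
  {"delta_pos": [-20, 10, -40], "twist": [0, 0, 0], "grip": -1},
  {"delta_pos": [-20, 0, -40], "twist": [0, 0, 0], "grip": -1},
  {"delta_pos": [-20, 0, -40], "twist": [0, 0, 0], "grip": -1},
  {"delta_pos": [0, 0, 0], "twist": [0, 0, 0], "grip": -1},
])

```text
time_s: 49.08
tool_pos: [421.2, 309.4, 322.6]
tool_rot: [0.211, -3.129, 0.005]
force: [1.0, 0.3, -0.3]
opening: 0.379
```

```bash
python3 corr.py 97.5
```

```text
[-0.95  0.11  0.21  1.86 -0.03  1.18  0.98] [421.19 309.4  322.6 ]
twist deg [ 0.22 -0.28 -0.23]
twist deg [  0.44   0.34 179.77]
```

Emit:
servo_tool([
  {"delta_pos": [3, -9, -30], "twist": [0, 0, 0], "grip": -1},
  {"delta_pos": [0, -9, -40], "twist": [0, 0, 0], "grip": -1},
  {"delta_pos": [0, 0, -50], "twist": [0, 0, 0], "grip": -1},
  {"delta_pos": [0, 0, -50], "twist": [0, 0, 0], "grip": -1},
  {"delta_pos": [0, 0, 0], "twist": [0, 0, 0], "grip": -1},
  {"delta_pos": [0, 0, 0], "twist": [0, 0, 0], "grip": -1},
])

```text
time_s: 49.82
tool_pos: [428.0, 292.5, 157.1]
tool_rot: [-0.207, 3.134, 0.001]
force: [-0.2, -0.0, 0.2]
opening: 0.373
```

```bash
python3 corr.py 97.5
```

```text
[-0.91  0.28  0.21  2.05 -0.08  0.81  1.06] [428.01 292.51 157.06]
twist deg [-0.05  0.01 -0.07]
twist deg [ -0.02  -0.08 179.93]
```

Emit:
servo_tool([
  {"delta_pos": [-3.5, -1, -15], "twist": [0, 0, 0], "grip": -1},
  {"delta_pos": [0, 0, -20], "twist": [0, 0, 0], "grip": -1},
  {"delta_pos": [0, 0, -10], "twist": [0, 0, 0], "grip": -1},
  {"delta_pos": [0, 0, -6], "twist": [0, 0, 0], "grip": -1},
  {"delta_pos": [0, 0, -3], "twist": [0, 0, 0], "grip": -1},
  {"delta_pos": [0, 0, 0], "twist": [0, 0, 0], "grip": -1},
])

```text
time_s: 50.58
tool_pos: [424.2, 291.1, 102.1]
tool_rot: [-0.207, 3.134, 0.002]
force: [-1.6, -2.0, 13.8]
opening: 0.382
```

Contact. Release gently, lift.

Emit:
servo_tool([
  {"delta_pos": [0, 0, 0], "twist": [0, 0, 0], "grip": -0.2},
  {"delta_pos": [0, 0, 0], "twist": [0, 0, 0], "grip": -0.05},
  {"delta_pos": [0, 0, 0], "twist": [0, 0, 0], "grip": 0.1},
  {"delta_pos": [0, 0, 0], "twist": [0, 0, 0], "grip": 0.3},
  {"delta_pos": [0, 0, 0], "twist": [0, 0, 0], "grip": 0.5},
  {"delta_pos": [0, 0, 0], "twist": [0, 0, 0], "grip": 0.5},
  {"delta_pos": [0, 0, 20], "twist": [0, 0, 0], "grip": 0.5},
  {"delta_pos": [0, 0, 50], "twist": [0, 0, 0], "grip": 0.5},
  {"delta_pos": [0, 0, 55], "twist": [0, 0, 0], "grip": 0.5},
  {"delta_pos": [0, 0, 55], "twist": [0, 0, 0], "grip": 0.5},
])

```text
time_s: 51.82
tool_pos: [423.0, 290.3, 282.7]
tool_rot: [0.207, -3.133, 0.001]
force: [0.1, 0.9, -0.4]
opening: 0.754
```

Emit:
servo_tool([
  {"delta_pos": [0, 0, 50], "twist": [0, 0, 0], "grip": 0.5},
  {"delta_pos": [-20, 25, 40], "twist": [0, 0, 0], "grip": 0.5},
  {"delta_pos": [-25, 45, 0], "twist": [0, 0, 0], "grip": 0.5},
  {"delta_pos": [-30, 45, 0], "twist": [0, 0, 0], "grip": 0.5},
  {"delta_pos": [-30, 45, 0], "twist": [0, 0, 0], "grip": 0.5},
  {"delta_pos": [-30, 45, 0], "twist": [0, 0, 0], "grip": 0.5},
  {"delta_pos": [0, 0, 0], "twist": [0, 0, 0], "grip": 0.5},
  {"delta_pos": [0, 0, 0], "twist": [0, 0, 0], "grip": 0.5},
])

```text
time_s: 52.82
tool_pos: [288.4, 495.3, 370.6]
tool_rot: [0.207, -3.133, 0.002]
force: [0.0, -0.4, -0.4]
opening: 0.75
```

```bash
python3 j.py
python3 - <<'E'
from h import *
im=read_camera('top');cv2.imwrite('pics/t2.png',im);cv2.imwrite('pics/t2c.png',cv2.resize(im[155:270,130:215],None,fx=5,fy=5,interpolation=cv2.INTER_CUBIC))
E
```

```text
52.825 [-1.2   0.17  0.06  1.68 -0.01  1.29  0.56] [288.4  495.35 370.63] [ 0.21 -3.13  0.  ]
```

View pics/t2c.png

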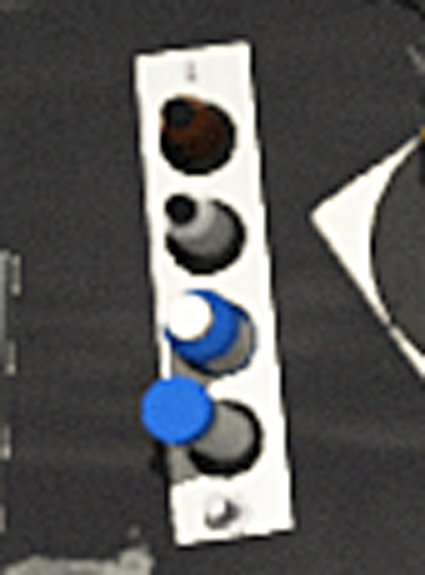

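Run:
```python
from h import *
np.set_printoptions(precision=1,suppress=True)
P=dict(tube=(424.4,291.7),blue=(479.5,299),white=(534.9,306.2),vial=(590.3,313.8))
for k,p,z in (('tube',(165.4,236.8),111),('blue',(168,218.2),85),('white',(166.2,196.6),67),('vial',(165.4,177.2),57)):
    w=onz('top',p,z)[:2];print(k,w,w-P[k])
```

```text
tube [424.6 287.7] [ 0.2 -4. ]
blue [475.8 290.7] [-3.7 -8.3]
white [536.2 303. ] [ 1.3 -3.2]
vial [591.1 310.5] [ 0.8 -3.3]
```

```bash
python3 -c "
from bench import *
o=get_obs();print(o['time_s'],o['force']);print(close_job())"
```

```text
52.875 [ 0.63967902 -0.50376065  0.1545229 ]
the job is handed in; nothing more can be done
None
```

I moved the four containers onto the pads in height order and handed the job in at 52.9 s of the 138 s allowed. Counted from the pin they stand tube, blue bottle, white bottle, brown vial. Nothing was knocked over, and the green and pink look-alikes were not touched.

**Last checks:**
- The final top picture showed all four upright on their pads in the right order. The gripper was open and well clear, and its force read about zero.
- After allowing for an offset common to every container in that camera, I put the tube, white bottle and vial within about 3 mm of their pad centres. The uncorrected figures were up to 4 mm.
- The blue bottle is the least well centred. The wrist camera put it about 5 mm off, and the top camera 9 mm before the offset and about 6 mm after. Both are inside the 12 mm limit, so I left it rather than risk regrasping it next to the tube.

**What went wrong on the way:** Before I picked up the blue bottle, the elbow drifted against two joint limits. The readings stood at the limits but showed no overrun. I worked it back with the gripper empty and carried the last two containers over the electrode arm instead of in front of it. I viewed 16 pictures, two over the budget of 14.

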